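Load the inserts and clamp the mould shut

TASK

Get the mould ready for casting: lift its cover off and set it down on the thin square mat, then stand every flanged insert that is on the table upright on the floor of the mould tray, one to a cell. Put the cover back on, fully down over the tray, and then turn both click caps clockwise until each claw is fully home over the cover and the cap clicks and slips on past its stop by some 20 degrees. Leave the other things on the table where they are.

Things in the scene. Friction and masses are not known exactly. Their poses are not given: they have to be found in the camera images.
- mould: fixed lower half of the mould. Plywood plate 250 (x) by 150 (y) by 10 mm; on its middle a square open tray 126 by 126 mm, walls 6 mm, its floor 16 mm and its rims 26 mm above the table, split by a cross of 6 mm walls as high as the rims into four 54 by 54 mm cells centred at x = +-30, y = +-30 mm. Clamp posts at x = +-100 mm. Origin: centre of the plate's underside, on the table; z up.
- cover: loose hollow upper half of the mould, a square box open at the bottom: 144 by 144 mm outside, walls 5 mm, 57 mm tall, about 350 g; it goes over the tray with 4 mm of play all round and its walls stand on the base plate, so seated its origin is 10 mm above the mould's, square with the mould (any quarter turn fits). Origin: centre of its lower rim; z up.
- cover_handle (a point): centre of the cover's handle bar, 85 mm above the cover's lower rim: a bar 70 mm long along this frame's y, 16 mm wide (x), 16 mm tall, on two posts that leave 20 mm of air under it over the cover's top; z up.
- mat: fixed thin square mat, 180 by 180 by 2 mm, lying on the table, the place for the cover. Origin: centre of its underside.
- insert0: loose flanged aluminium insert standing on its flange: flange 42 mm across and 9 mm thick, above it a plain round hub 26 mm across, 36 mm tall in all, 85 g. Origin: centre of its underside, z up. Between two and four of the four inserts are present; an absent one reads None.
- insert1: loose flanged aluminium insert standing on its flange: flange 42 mm across and 9 mm thick, above it a plain round hub 26 mm across, 36 mm tall in all, 85 g. Origin: centre of its underside, z up. Between two and four of the four inserts are present; an absent one reads None.
- insert2: loose flanged aluminium insert standing on its flange: flange 42 mm across and 9 mm thick, above it a plain round hub 26 mm across, 36 mm tall in all, 85 g. Origin: centre of its underside, z up. Between two and four of the four inserts are present; an absent one reads None.
- insert3: loose flanged aluminium insert standing on its flange: flange 42 mm across and 9 mm thick, above it a plain round hub 26 mm across, 36 mm tall in all, 85 g. Origin: centre of its underside, z up. Between two and four of the four inserts are present; an absent one reads None.
- claw_near (a joint): the steel claw under the near click cap, a flat arm 46 mm long from its pivot, 14 mm wide, 6 mm thick. Joint value in rad: 0 = swung out clear of the cover, 1.5 = end stop, pointing along the mould's +x with its last 18 mm over the cover's top. It grows as the cap is turned clockwise seen from above. Turns with the cap at a light 0.03 N m and stays where it is left; starts between 0 and 0.3.
- claw_far (a joint): the steel claw under the far click cap, a flat arm 46 mm long from its pivot, 14 mm wide, 6 mm thick. Joint value in rad: 0 = swung out clear of the cover, 1.5 = end stop, pointing along the mould's -x with its last 18 mm over the cover's top. It grows as the cap is turned clockwise seen from above. Turns with the cap at a light 0.03 N m and stays where it is left; starts between 0 and 0.3.
- cap_near (a joint): the slip of the near click cap on its claw, in rad: 0 at the start. The cap drives the claw through a clutch: when the claw is stopped (by its end stop or by anything in its way) and the torque reaches 0.18 N m, the cap slips on clockwise over its claw and this value grows (at most 6.2). Turned back, the cap takes the claw with it, and this value does not change until the claw is back at 0.
- cap_far (a joint): the slip of the far click cap on its claw, in rad: 0 at the start. The cap drives the claw through a clutch: when the claw is stopped (by its end stop or by anything in its way) and the torque reaches 0.18 N m, the cap slips on clockwise over its claw and this value grows (at most 6.2). Turned back, the cap takes the claw with it, and this value does not change until the claw is back at 0.
- capgrip_near (a point): grip point on the near click cap: on its vertical turning axis, in the wing, 7 mm below its top and 19 mm above the cap's skirt. The wing is a bar 42 mm long, 14 mm wide, 26 mm tall, along this frame's x axis, on a round skirt 38 mm across, 6 mm thick. z is up. The axis stands at x = -100 mm, y = 0 in the mould's frame; the grip point is 101 mm above the table.
- capgrip_far (a point): grip point on the far click cap: on its vertical turning axis, in the wing, 7 mm below its top and 19 mm above the cap's skirt. The wing is a bar 42 mm long, 14 mm wide, 26 mm tall, along this frame's x axis, on a round skirt 38 mm across, 6 mm thick. z is up. The axis stands at x = +100 mm, y = 0 in the mould's frame; the grip point is 101 mm above the table.
- tape: bystander: small roll of tape lying flat among the inserts, 48 mm across, 19 mm high; origin: centre of its underside.
- glue_a: bystander: small white bottle, 36 mm across, 85 mm high, standing.
- glue_b: bystander: small white bottle, 36 mm across, 85 mm high, standing.
- bowl: bystander: glass bowl, 100 mm across, 42 mm high.
- mixcup: bystander: clear mixing cup, 80 mm across, 110 mm high.
- driver: bystander: screwdriver lying on the table.
- phone: bystander: phone, 75 by 150 by 9 mm, lying flat.
There are look-alikes about, which are no part of the job. What is shaped like the insert2 but pink is not meant.

How it is judged:
By the outcome, as a careful person would: the job done as asked, in the order asked, and still so for the second after the job is handed in, with the robot touching nothing.
Of insert0, insert1, insert2, insert3 only 2 to 4 are there at a start; the rules pass over those that are not, and their reading is None.
At some moment in a run one of insert0, insert1, insert2, insert3, cover may be knocked a few centimetres aside while the robot is not near it.
Once in a run the grip may slacken for a moment while it holds something.
It also fails if it takes over 210 s, if anything falls off the work surface, if the arm or the gripper's body presses on something with over 40 N, if the wrist force passes 120 N, or if a joint passes its speed limit or range.

ROBOT

A 7-joint arm with a two-finger parallel gripper is mounted at the origin on the work surface. World frame = base frame: x ahead of the robot, y to its left, z up, the work surface at z = 0. Lengths are in m, angles in rad, forces in N, time in s.
With the tool pointing down it reaches from about 0.4 to 0.9 m from the base axis. Payload 5.6 kg.
Tool frame: the origin (TCP) lies where the fingers leave the gripper's body, on its centre line; the fingertips stand 88 mm ahead of it and the grasp point (between the pads) lies 69 mm ahead of it; z points along the fingers, y is the line along which they close (so a half turn about z gives the same grasp; the last joint's range is limited). The gripper opens to 92 mm and grips with 3 to 60 N. Pads are 20 mm wide; open, the fingers measure 128 mm over their backs; the gripper's body (75 mm by 189 mm) begins 69 mm behind the grasp point.
Start: joints at [-1.268, 0.468, -0.012, 1.603, 0.006, 1.071, -0.056], TCP at [0.22, 0.612, 0.303] pointing down, gripper open.
Joint ranges: [-2.53, 2.53], [-0.31, 2.02], [-1.57, 1.55], [0.28, 2.44], [-1.29, 4.43], [0.15, 1.84], [-2.92, 2.92]. Speed limits (rad/s): [2.57, 2.57, 3.14, 3.14, 3.14, 3.14, 3.14].

INTERFACE

Orientations are given as a unit quaternion [x, y, z, w].
In Python, from bench import read_state, camera, camera_info, job_done gives the robot as it stands.
- The arm moves only by the tool arm_command, never from a script. Its argument "deltas" is a list of rows, each an object with "dr": the turn, a rotation vector about the tool's x, y, z in degrees, a list of three; "travel": the shift along the tool's x, y, z in cm, a list of three; "grip": the closure, from 0 (fully open) to 1 (shut). In form: [{"dr": [wx, wy, wz], "travel": [dx, dy, dz], "grip": grip}, ...]. A call has 1 to 5 rows; each row is the pose to reach, as a shift and turn from the pose commanded when the call began, along the tool's axes at that moment; what a row does not reach only later rows make up. A row lasts 1/12 s, in which the tool goes at most 41.7 mm and 7.16 degrees, less where a joint would pass 70% of its speed; a pose out of reach is approached as far as the arm can. A call with a gripper value outside its range is refused whole. The fingers move at their own pace and stop on an object; "squeeze" is the grip in N (left out, the last holds). Time passes only in rows, so rows that repeat a pose let the fingers close. It gives the time, the measured TCP pose, the force, the opening and the grip force at its end, in the units of the state.
- read_state(): the state, without advancing time (a new reading comes with each control period).
- camera(name): name is "scene" or "side" or "wrist"; returns the picture (420x560x3 uint8, red, green, blue); there is no depth.
- camera_info(name): a dict with "fx", "fy", "cx", "cy" (pixels), "R" (3x3) and "t" (3): a world point X has camera coordinates R X + t. Camera axes: x right, y down, z forward; pixel columns grow to the right and rows downward; lengths in m; the calibration is good to about 2 mm. A picture is of the moment at which its call begins: read the wrist's pose just before it. camera_info takes no time and is no camera call; for the wrist camera it gives the pose at the moment of the call.
- job_done(): hands the job in; it is judged then, once.
The state is a dict: "time_s": time; "qpos": joint angles; "dq": joint speeds; "joint_efforts": joint torques, N m; "eef_pos": TCP position; "ee_rot": TCP orientation; "force": force on the tool from outside, world axes, zero at the start; "moment": the same for the moment, N m; "grip_width": opening from 0.0 (shut) to 1.0 (fully open); "gripper_force": force on a finger pad.
Only numpy, scipy, OpenCV 4.12 (cv2) and the standard library are available. Lean on these libraries where they do the work, as an engineer would, in place of code of your own. Each camera call takes 0.05 s, during which the arm holds its last target. There are 200 camera calls.

## Working session

There is one attempt and no reset: what is moved stays moved. The work goes in short steps, Python scripts to look and compute and a tool call to move; the robot and the scene stay as the last step left them, time stands still between calls to the robot, and variables do not carry over. Pictures are saved under pics/ and viewed, at most 14 in all, crops included, and the job is handed in when it is done.

Besides the shell and the picture viewer there is one more tool, called after "Call:" as name(argument=value, ...) on one line, values as JSON. arm_command: Moves the arm, as the interface text tells. Its arguments: {"type":"object","properties":{"deltas":{"type":"array","items":{"type":"object","properties":{"dr":{"type":"array","items":{"type":"number"}},"travel":{"type":"array","items":{"type":"number"}},"grip":{"type":"number"}}}},"squeeze":{"type":"number"}},"required":["deltas"]}

```bash
mkdir -p pics; ls; cat > h.py <<'E'
import numpy as np, cv2
from bench import read_state, camera, camera_info, job_done
from scipy.spatial.transform import Rotation as Rn
def snap(name, fn=None):
    i=camera_info(name); im=camera(name)[:,:,::-1].copy()
    if fn: cv2.imwrite('pics/'+fn+'.png',im)
    return im,i
def ray(i,u,v,z):
    d=np.array([(u-i['cx'])/i['fx'],(v-i['cy'])/i['fy'],1.]); R=np.array(i['R']);t=np.array(i['t'])
    c=-R.T@t; w=R.T@d; return c+w*(z-c[2])/w[2]
def proj(i,X):
    c=np.array(i['R'])@np.array(X)+np.array(i['t']); return i['fx']*c[0]/c[2]+i['cx'],i['fy']*c[1]/c[2]+i['cy']
def totool(target,yaw=None):
    "cm shift in tool axes to TCP target"
    s=read_state(); r=Rn.from_quat(s['ee_rot']); return r.inv().apply(np.array(target)-s['eef_pos'])*100
E
python3 - <<'E'
from h import *
s=read_state(); print(s); print(Rn.from_quat(s['ee_rot']).as_matrix().round(3))
a,i=snap('scene');b,j=snap('side')
for k in (i,j): print(-np.array(k['R']).T@np.array(k['t']),k['fx'])
cv2.imwrite('pics/a.png',cv2.resize(a,(800,600)));cv2.imwrite('pics/b.png',cv2.resize(b,(800,600)))
c,_=snap('wrist','w0')
E
```

```text
pics
{'time_s': 0.0, 'qpos': array([-1.26795844,  0.46833601, -0.01161825,  1.60361785,  0.00599038,
        1.07141282, -0.05632403]), 'dq': array([-1.33753028e-03, -2.16623426e-03,  1.46667590e-03,  6.75605496e-04,
       -3.88236026e-04, -1.14456525e-03,  9.27256292e-05]), 'joint_efforts': array([-3.93527298e-04, -5.20567882e+01, -1.27612747e-02, -2.43754113e+01,
       -5.67112374e-02,  1.72483205e-02,  1.61411103e-04]), 'eef_pos': array([0.22023977, 0.61109177, 0.30176933]), 'ee_rot': array([ 1.72097269e-01,  9.85079577e-01, -8.64296566e-04, -9.65292749e-05]), 'force': array([0.05971563, 0.27457496, 0.31174717]), 'moment': array([ 0.02570817, -0.04285956,  0.02016846]), 'gripper_force': 0.0, 'grip_width': 0.9981914662056317}
[[-0.941  0.339 -0.   ]
 [ 0.339  0.941 -0.002]
 [-0.    -0.002 -1.   ]]
[1.20005611 0.35058201 1.25174753] 447.2221576602103
[ 0.23638038 -0.71351605  0.83356043] 460.0978438632241
```

View pics/a.png

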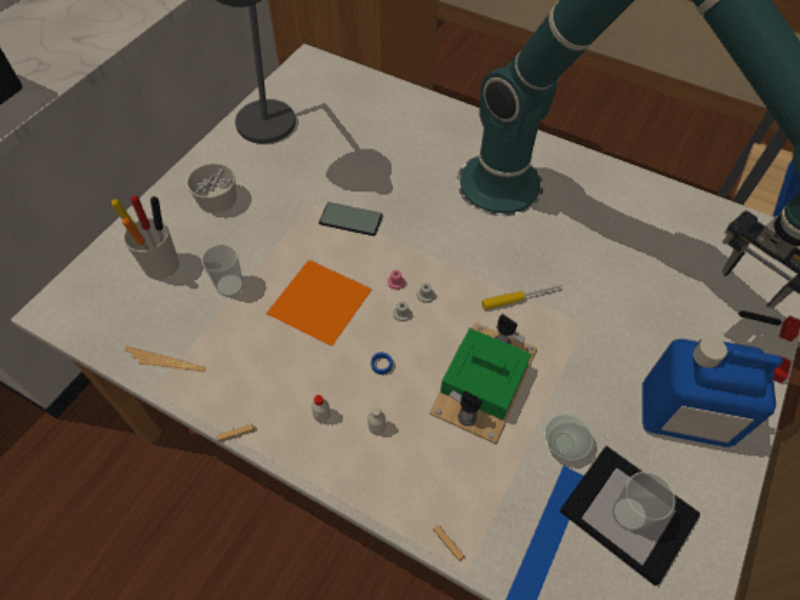

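View pics/b.png

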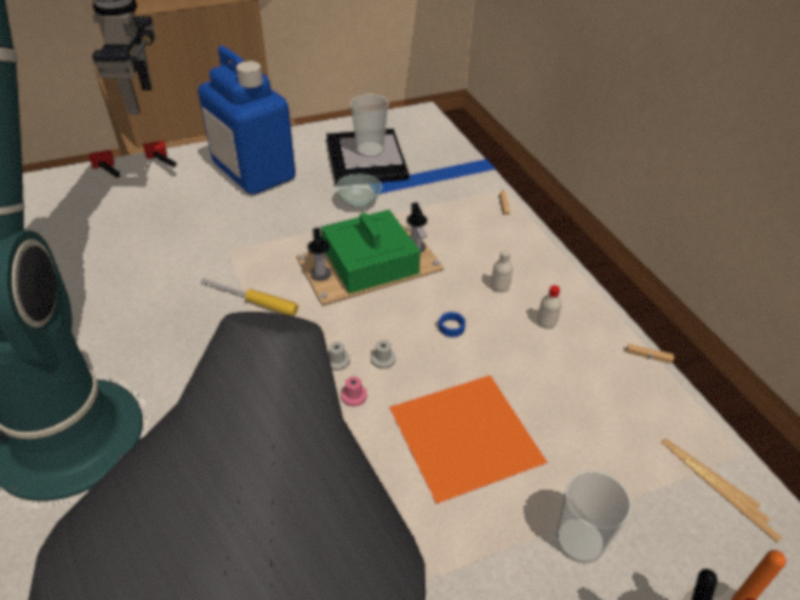

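The scene view (800 px wide) shows the green cover at (487,372), the orange mat at (320,302), two grey inserts at (426,291) and (402,311), the pink look-alike at (396,279) and the tape at (382,363). The grey pair are the inserts meant. The pink one is excluded by its colour.

```bash
cat >> h.py <<'E'
def blobs(im,lo,hi,amin=60):
    m=cv2.inRange(cv2.cvtColor(im,cv2.COLOR_BGR2HSV),lo,hi)
    m=cv2.morphologyEx(m,cv2.MORPH_CLOSE,np.ones((3,3)))
    cs,_=cv2.findContours(m,cv2.RETR_EXTERNAL,cv2.CHAIN_APPROX_NONE)
    return sorted([c for c in cs if cv2.contourArea(c)>amin],key=cv2.contourArea,reverse=True)
E
python3 - <<'E'
from h import *
a,i=snap('scene')
for n,lo,hi,z in (('mat',(3,180,100),(15,255,255),.002),('plate',(10,60,90),(22,170,255),.01)):
  for c in blobs(a,lo,hi,300)[:3]:
    r=cv2.approxPolyDP(cv2.convexHull(c),8,True)[:,0]
    P=np.array([ray(i,*p,z)[:2] for p in r]); print(n,r.tolist(),P.round(3).tolist(),P.mean(0).round(4))
for p,z in (((298,204),.018),((281,218),.018),((277,195),.018),((267,255),.01),((341,262),.067),((343,257),.095),((355,229),.1),((328,284),.1),((308,287),.01),((337,227),.01),((376,242),.01),((347,308),.01)): print(p,ray(i,*p,z)[:2].round(3))
cv2.imwrite('pics/c.png',cv2.resize(a[180:320,250:390],None,fx=4.2,fy=4.2,interpolation=cv2.INTER_CUBIC))
E
```

```text
mat [[215, 183], [259, 202], [232, 241], [187, 219]] [[0.475, -0.302], [0.469, -0.127], [0.643, -0.124], [0.645, -0.299]] [ 0.5578 -0.2127]
plate [[411, 34], [443, 0], [484, 0], [535, 74]] [[-0.668, 0.002], [-1.005, 0.044], [-1.107, 0.219], [-0.671, 0.555]] [-0.8627  0.2049]
plate [[390, 0], [373, 21], [308, 0]] [[-0.873, -0.181], [-0.672, -0.186], [-0.671, -0.526]] [-0.7386 -0.2977]
plate [[554, 106], [540, 150], [521, 144]] [[-0.511, 0.663], [-0.243, 0.662], [-0.238, 0.594]] [-0.3308  0.6395]
(298, 204) [ 0.42  -0.003]
(281, 218) [ 0.497 -0.025]
(277, 195) [ 0.423 -0.082]
(267, 255) [0.635 0.002]
(341, 262) [0.573 0.221]
(343, 257) [0.57  0.222]
(355, 229) [0.468 0.214]
(328, 284) [0.671 0.222]
(308, 287) [0.668 0.163]
(337, 227) [0.433 0.149]
(376, 242) [0.423 0.282]
(347, 308) [0.672 0.293]
```

View pics/c.png

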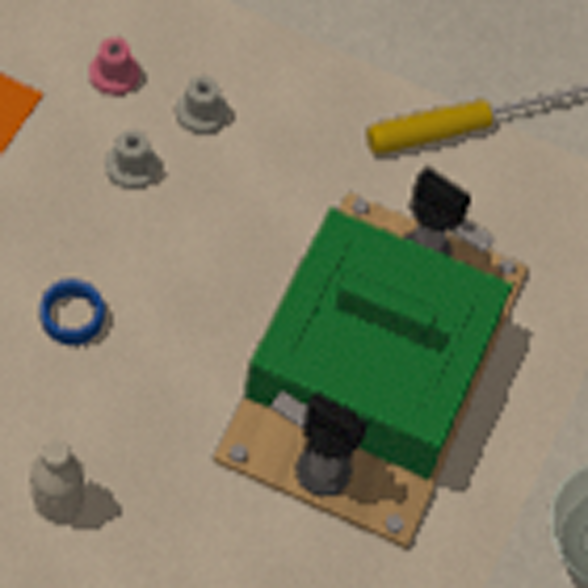

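```bash
cat >> h.py <<'E'
def plan(target,az):
    "target TCP, az = world azimuth deg of tool y (mod 180), tool down; print dr (total), travel"
    s=read_state(); r=Rn.from_quat(s['ee_rot'])
    best=None
    for a in (az,az+180):
        a=np.radians(a); y=np.array([np.cos(a),np.sin(a),0]); z=np.array([0,0,-1.]); x=np.cross(y,z)
        w=(r.inv()*Rn.from_matrix(np.c_[x,y,z])).as_rotvec(degrees=True)
        if best is None or abs(w[2])<abs(best[2]): best=w
    M=r.as_matrix()
    print('t %.2f pos'%s['time_s'],s['eef_pos'].round(4),'az %.1f'%np.degrees(np.arctan2(M[1,1],M[0,1])),'dr',best.round(1),'travel',(r.inv().apply(np.array(target)-s['eef_pos'])*100).round(2),'q7 %.2f'%s['qpos'][6],'f',s['force'].round(1))
E
python3 - <<'E'
from h import *
i=camera_info('scene');j=camera_info('side')
for p in ((450,295),(517,312),(430,365),(485,345)): print(ray(i,*p,0)[:2].round(2))
for p in ((180,132),(205,120),(147,105)): print('side',ray(j,*p,0)[:2].round(2))
print('cap/handle of jug top', ray(j,174,50,.2), ray(i,497,246,.2))
plan([.57,.22,.32],0)
print(camera_info('wrist')['R'], read_state()['ee_rot'], camera_info('wrist')['t'])
E
```

```text
[0.48 0.55]
[0.43 0.74]
[0.71 0.56]
[0.58 0.68]
side [0.41 0.54]
side [0.5  0.58]
side [0.34 0.75]
cap/handle of jug top [0.45350999 0.69477919 0.2       ] [0.39115259 0.58390477 0.2       ]
t 0.20 pos [0.2203 0.6113 0.3021] az 70.2 dr [-0.1  0.  70.2] travel [-46.17 -24.96  -1.76] q7 -0.06 f [0.2 0.1 0.7]
[[ 3.39250501e-01  9.40695715e-01 -8.18662176e-04]
 [ 9.11362975e-01 -3.28456124e-01  2.48060682e-01]
 [ 2.33080726e-01 -8.49008090e-02 -9.68744150e-01]] [ 1.72033168e-01  9.85091009e-01 -5.40482031e-04 -3.95954921e-05] [-0.64919427 -0.02895802  0.39018607]
```

Call:
arm_command(deltas=[{"dr":[0,0,0],"travel":[-6.8,-18.8,-3],"grip":0},{"dr":[0,0,0],"travel":[-6.8,-18.8,-3],"grip":0},{"dr":[0,0,0],"travel":[-6.8,-18.8,-3],"grip":0},{"dr":[0,0,0],"travel":[-6.8,-18.8,-3],"grip":0},{"dr":[0,0,0],"travel":[-6.8,-18.8,-3],"grip":0}])

```text
time_s: 0.62
eef_pos: [0.2205, 0.4089, 0.3326]
ee_rot: [0.172, 0.985, -0.001, -0.0]
force: [0.1, 0.5, 0.1]
grip_width: 0.998
gripper_force: 0.0
```

Call:
arm_command(deltas=[{"dr":[0,0,0],"travel":[-19.7,-3.1,0.6],"grip":0},{"dr":[0,0,0],"travel":[-19.7,-3.1,0.6],"grip":0},{"dr":[0,0,0],"travel":[-19.7,-3.1,0.6],"grip":0},{"dr":[0,0,0],"travel":[-19.7,-3.1,0.6],"grip":0},{"dr":[0,0,0],"travel":[-19.7,-3.1,0.6],"grip":0}])

```text
time_s: 1.03
eef_pos: [0.3979, 0.3134, 0.327]
ee_rot: [0.173, 0.985, 0.0, 0.001]
force: [-0.2, 0.5, -0.0]
grip_width: 1.002
gripper_force: 0.0
```

Call:
arm_command(deltas=[{"dr":[0,0,0],"travel":[-19.7,-3.1,0.6],"grip":0},{"dr":[0,0,0],"travel":[-19.7,-3.1,0.6],"grip":0},{"dr":[0,0,0],"travel":[-19.7,-3.1,0.6],"grip":0},{"dr":[0,0,0],"travel":[-19.7,-3.1,0.6],"grip":0},{"dr":[0,0,0],"travel":[-19.7,-3.1,0.6],"grip":0}])

```text
time_s: 1.45
eef_pos: [0.5727, 0.2172, 0.3205]
ee_rot: [0.173, 0.985, -0.0, 0.0]
force: [-0.4, -0.0, 1.0]
grip_width: 0.999
gripper_force: 0.0
```

Call:
arm_command(deltas=[{"dr":[0,0,35],"travel":[0,0,0],"grip":0},{"dr":[0,0,35],"travel":[0,0,0],"grip":0},{"dr":[0,0,35],"travel":[0,0,0],"grip":0},{"dr":[0,0,35],"travel":[0,0,0],"grip":0},{"dr":[0,0,35],"travel":[0,0,0],"grip":0}])

```text
time_s: 1.87
eef_pos: [0.5702, 0.2196, 0.3204]
ee_rot: [0.463, 0.886, -0.0, -0.0]
force: [0.1, 1.5, 0.1]
grip_width: 1.003
gripper_force: 0.0
```

Call:
arm_command(deltas=[{"dr":[0,0,35],"travel":[0,0,0],"grip":0},{"dr":[0,0,35],"travel":[0,0,0],"grip":0},{"dr":[0,0,35],"travel":[0,0,0],"grip":0},{"dr":[0,0,35],"travel":[0,0,0],"grip":0},{"dr":[0,0,35],"travel":[0,0,0],"grip":0}])

```text
time_s: 2.28
eef_pos: [0.5701, 0.2197, 0.3205]
ee_rot: [0.708, 0.706, -0.0, -0.0]
force: [0.1, -0.1, 0.8]
grip_width: 1.0
gripper_force: 0.0
```

```bash
python3 - <<'E'
from h import *
plan([.57,.22,.32],0)
w,i=snap('wrist','w1'); np.save('w1.npy',np.array([i],dtype=object))
for n,lo,hi in (('green',(50,120,40),(75,255,255)),('plate',(8,60,90),(25,180,255))):
  for c in blobs(w,lo,hi,300)[:4]: print(n,cv2.contourArea(c),cv2.approxPolyDP(cv2.convexHull(c),6,True)[:,0].tolist())
E
```

```text
t 2.28 pos [0.5701 0.2197 0.3205] az -0.2 dr [-0.   0.  -0.2] travel [ 0.03 -0.01  0.05] q7 -0.23 f [ 0.1 -0.1  0.8]
green 20740.5 [[341, 119], [343, 261], [206, 268], [190, 127]]
plate 119362.5 [[559, 53], [559, 284], [484, 309], [394, 319], [171, 319], [80, 309], [50, 207], [38, 55]]
plate 11908.0 [[450, 399], [114, 405], [139, 358], [426, 358]]
```

View pics/w1.png

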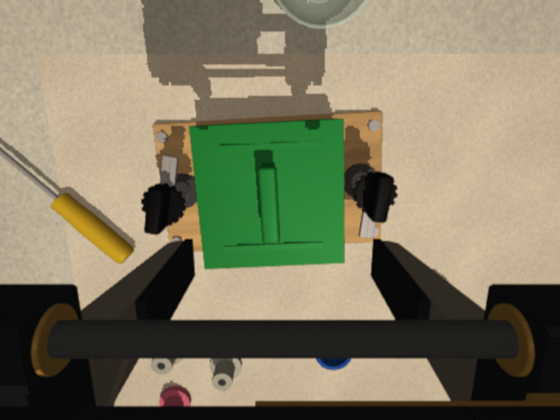

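The wrist view shows the cover's top centred at about (270,195), the handle bar from (266,168) to (271,240), the caps at (165,205) and (375,195), and both claws swung out.

```bash
cat >> h.py <<'E'
def pts(i,L,z):
    P=np.array([ray(i,*p,z)[:2] for p in L]); print(P.round(4).tolist(),'mean',P.mean(0).round(4)); return P
E
python3 - <<'E'
from h import *
i=np.load('w1.npy',allow_pickle=True)[0]
w=cv2.imread('pics/w1.png')
P=pts(i,[(154,123),(381,112),(382,244),(168,250)],.01)
d=P[1]-P[0]; print('plate ang',np.degrees(np.arctan2(d[1],d[0])))
P=pts(i,[(341,119),(343,265),(206,268),(190,127)],.067)
for a,b in ((0,1),(1,2),(2,3),(3,0)):
  d=P[b]-P[a];print(np.degrees(np.arctan2(d[1],d[0])),np.linalg.norm(d))
P=pts(i,[(266,168),(271,241)],.103);d=P[1]-P[0];print(np.degrees(np.arctan2(d[1],d[0])),np.linalg.norm(d))
pts(i,[(165,208),(377,197)],.1)
cv2.imwrite('pics/c2.png',cv2.resize(w[95:280,140:400],None,fx=3,fy=3,interpolation=cv2.INTER_CUBIC))
E
```

```text
[[0.4315, 0.2837], [0.6768, 0.2944], [0.688, 0.1439], [0.4344, 0.137]] mean [0.5577 0.2147]
plate ang 2.51294593629295
[[0.625, 0.2875], [0.6326, 0.1422], [0.4918, 0.1392], [0.4849, 0.2807]] mean [0.5586 0.2124]
-86.99899761511776 0.1455382618361768
-178.7820374600448 0.1409204281528111
92.75828516787826 0.14170786042016645
2.7750708001724256 0.14025298382454476
[[0.5568, 0.2473], [0.5603, 0.1813]] mean [0.5586 0.2143]
-86.9280135372826 0.06604864160353588
[[0.4664, 0.2115], [0.654, 0.221]] mean [0.5602 0.2162]
```

View pics/c2.png

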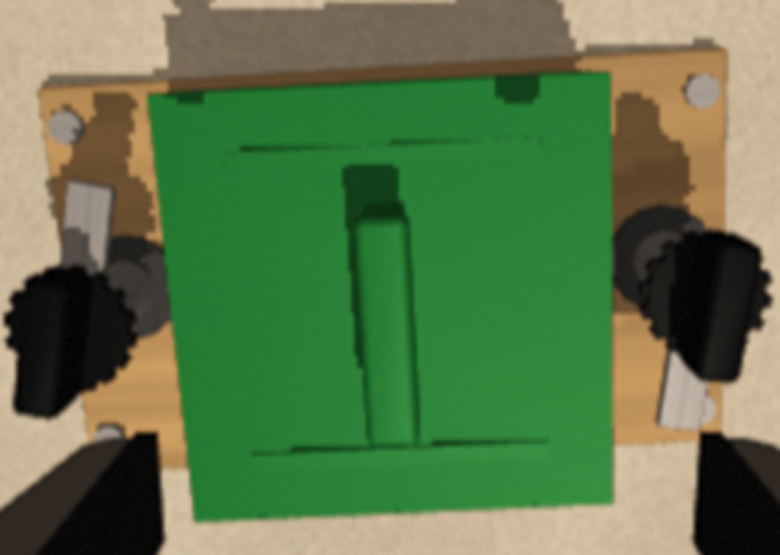

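Call:
arm_command(deltas=[{"dr":[0,0,-3],"travel":[-0.6,-1.15,6],"grip":0.3},{"dr":[0,0,-3],"travel":[-0.6,-1.15,9],"grip":0.3},{"dr":[0,0,-3],"travel":[-0.6,-1.15,12],"grip":0.3},{"dr":[0,0,-3],"travel":[-0.6,-1.15,14],"grip":0.3},{"dr":[0,0,-3],"travel":[-0.6,-1.15,15.6],"grip":0.3}])

```text
time_s: 2.75
eef_pos: [0.5573, 0.2133, 0.1618]
ee_rot: [0.686, 0.727, -0.002, -0.001]
force: [0.6, -0.4, 0.4]
grip_width: 0.701
gripper_force: 0.0
```

Call:
arm_command(deltas=[{"dr":[0,0,0],"travel":[0,0,0],"grip":0.3},{"dr":[0,0,0],"travel":[0,0,0],"grip":1},{"dr":[0,0,0],"travel":[0,0,0],"grip":1},{"dr":[0,0,0],"travel":[0,0,0],"grip":1},{"dr":[0,0,0],"travel":[0,0,0],"grip":1}], squeeze=40)

```text
time_s: 3.17
eef_pos: [0.5595, 0.214, 0.1662]
ee_rot: [0.687, 0.727, 0.001, 0.0]
force: [1.0, -1.0, -0.7]
grip_width: 0.433
gripper_force: 0.0
```

Call:
arm_command(deltas=[{"dr":[0,0,0],"travel":[0,0,0],"grip":1},{"dr":[0,0,0],"travel":[0,0,0],"grip":1},{"dr":[0,0,0],"travel":[0,0,0],"grip":1},{"dr":[0,0,0],"travel":[0,0,-1],"grip":1},{"dr":[0,0,0],"travel":[0,0,-2],"grip":1}])

```text
time_s: 3.58
eef_pos: [0.558, 0.2134, 0.1845]
ee_rot: [0.687, 0.726, -0.001, -0.0]
force: [0.8, -0.5, -3.8]
grip_width: 0.168
gripper_force: 40.0
```

```bash
python3 - <<'E'
from h import *
plan([.557,-.213,.27],2.8); s=read_state(); print(s['grip_width'],s['gripper_force'])
E
```

```text
t 3.58 pos [0.558  0.2134 0.1845] az 3.2 dr [-0.1  0.1  0.4] travel [-42.57  -2.49  -8.5 ] q7 -0.10 f [ 0.8 -0.5 -3.8]
0.16810260747668818 39.989047050476074
```

Call:
arm_command(deltas=[{"dr":[0,0,0],"travel":[0,0,-1.7],"grip":1},{"dr":[0,0,0],"travel":[0,0,-3.4],"grip":1},{"dr":[0,0,0],"travel":[0,0,-5.1],"grip":1},{"dr":[0,0,0],"travel":[0,0,-6.8],"grip":1},{"dr":[0,0,0],"travel":[0,0,-8.5],"grip":1}])

```text
time_s: 4.0
eef_pos: [0.5584, 0.2134, 0.2711]
ee_rot: [0.687, 0.726, -0.0, -0.0]
force: [0.4, -0.0, -3.1]
grip_width: 0.168
gripper_force: 40.0
```

```bash
python3 - <<'E'
from h import *
plan([.557,-.213,.27],2.8); s=read_state(); print(s['grip_width'],s['gripper_force'])
w,i=snap('scene','s2')
cv2.imwrite('pics/d.png',cv2.resize(w[100:360,150:430],None,fx=2,fy=2,interpolation=cv2.INTER_CUBIC))
E
```

```text
t 4.00 pos [0.5584 0.2134 0.2711] az 3.2 dr [-0.   0.   0.4] travel [-42.57  -2.5    0.11] q7 -0.15 f [ 0.4 -0.  -3.1]
0.16782194622835261 39.98835325241089
```

View pics/d.png

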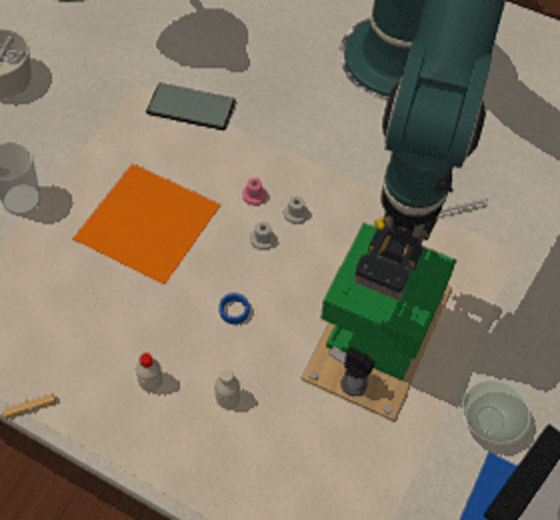

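The cover is held over the tray, the mat is clear and the inserts have not moved. Carrying it across.

Call:
arm_command(deltas=[{"dr":[0,0,0],"travel":[-2.5,-0.2,0],"grip":1},{"dr":[0,0,0],"travel":[-5.5,-0.4,0],"grip":1},{"dr":[0,0,0],"travel":[-8.5,-0.6,0],"grip":1},{"dr":[0,0,0],"travel":[-11.5,-0.7,0],"grip":1},{"dr":[0,0,0],"travel":[-14.5,-0.9,0],"grip":1}])

```text
time_s: 4.47
eef_pos: [0.5574, 0.067, 0.2697]
ee_rot: [0.687, 0.727, -0.0, -0.0]
force: [0.6, 0.3, -3.9]
grip_width: 0.172
gripper_force: 40.0
```

Call:
arm_command(deltas=[{"dr":[0,0,0],"travel":[-3,-0.2,0],"grip":1},{"dr":[0,0,0],"travel":[-6,-0.4,0],"grip":1},{"dr":[0,0,0],"travel":[-9,-0.5,0],"grip":1},{"dr":[0,0,0],"travel":[-12,-0.7,0],"grip":1},{"dr":[0,0,0],"travel":[-15,-0.8,0],"grip":1}])

```text
time_s: 4.88
eef_pos: [0.5575, -0.0833, 0.2697]
ee_rot: [0.687, 0.726, -0.0, -0.0]
force: [0.2, -0.1, -3.4]
grip_width: 0.173
gripper_force: 40.0
```

Call:
arm_command(deltas=[{"dr":[0,0,0],"travel":[-3,-0.2,0],"grip":1},{"dr":[0,0,0],"travel":[-6,-0.4,0],"grip":1},{"dr":[0,0,0],"travel":[-9,-0.5,0],"grip":1},{"dr":[0,0,0],"travel":[-11.5,-0.7,0],"grip":1},{"dr":[0,0,0],"travel":[-13,-0.8,0],"grip":1}])

```text
time_s: 5.3
eef_pos: [0.5563, -0.2158, 0.2698]
ee_rot: [0.689, 0.725, -0.001, 0.001]
force: [-0.2, 0.1, -4.4]
grip_width: 0.17
gripper_force: 40.0
```

Call:
arm_command(deltas=[{"dr":[0,0,0],"travel":[0,0,0],"grip":1},{"dr":[0,0,0],"travel":[0,0,3],"grip":1},{"dr":[0,0,0],"travel":[0,0,6],"grip":1},{"dr":[0,0,0],"travel":[0,0,8],"grip":1},{"dr":[0,0,0],"travel":[0,0,9],"grip":1}])

```text
time_s: 5.72
eef_pos: [0.556, -0.2103, 0.1767]
ee_rot: [0.687, 0.727, -0.001, -0.002]
force: [-1.4, 0.4, -3.1]
grip_width: 0.168
gripper_force: 40.0
```

```bash
python3 - <<'E'
from h import *
plan([.557,-.213,.157],2.8); s=read_state(); print(s['grip_width'],s['gripper_force'])
E
```

```text
t 5.72 pos [ 0.556  -0.2103  0.1767] az 3.2 dr [-0.3 -0.1  0.4] travel [-0.28  0.1   1.97] q7 0.69 f [-1.4  0.4 -3.1]
0.1678889930274993 39.988290667533875
```

Call:
arm_command(deltas=[{"dr":[0,0,0],"travel":[0,0,0],"grip":1},{"dr":[0,0,0],"travel":[0,0,0.8],"grip":1},{"dr":[0,0,0],"travel":[0,0,1.6],"grip":1},{"dr":[0,0,0],"travel":[0,0,1.9],"grip":1},{"dr":[0,0,0],"travel":[0,0,1.9],"grip":1}])

```text
time_s: 6.13
eef_pos: [0.5577, -0.2121, 0.161]
ee_rot: [0.687, 0.727, 0.0, 0.0]
force: [-0.1, 0.1, -4.3]
grip_width: 0.169
gripper_force: 40.0
```

Call:
arm_command(deltas=[{"dr":[0,0,0],"travel":[0,0,0.1],"grip":1},{"dr":[0,0,0],"travel":[0,0,0.2],"grip":1},{"dr":[0,0,0],"travel":[0,0,0.2],"grip":1},{"dr":[0,0,0],"travel":[0,0,0.2],"grip":1},{"dr":[0,0,0],"travel":[0,0,0.2],"grip":1}])

```text
time_s: 6.55
eef_pos: [0.558, -0.2122, 0.1606]
ee_rot: [0.687, 0.726, 0.001, 0.001]
force: [-3.0, 2.0, 8.2]
grip_width: 0.172
gripper_force: 40.0
```

Call:
arm_command(deltas=[{"dr":[0,0,0],"travel":[0,0,-0.1],"grip":0.5},{"dr":[0,0,0],"travel":[0,0,-0.1],"grip":0.5},{"dr":[0,0,0],"travel":[0,0,-0.1],"grip":0.5},{"dr":[0,0,0],"travel":[0,0,-2],"grip":0.5},{"dr":[0,0,0],"travel":[0,0,-4],"grip":0.5}])

```text
time_s: 6.97
eef_pos: [0.5567, -0.2119, 0.1981]
ee_rot: [0.687, 0.726, -0.001, -0.001]
force: [0.3, -0.1, 0.1]
grip_width: 0.493
gripper_force: 0.0
```

Call:
arm_command(deltas=[{"dr":[0,0,0],"travel":[0,0,-3],"grip":0.5},{"dr":[0,0,0],"travel":[0,0,-6],"grip":0.5},{"dr":[0,0,0],"travel":[0,0,-9],"grip":0.5},{"dr":[0,0,0],"travel":[0,0,-10],"grip":0.5},{"dr":[0,0,0],"travel":[0,0,-10],"grip":0.5}])

```text
time_s: 7.38
eef_pos: [0.5586, -0.2128, 0.3017]
ee_rot: [0.687, 0.726, 0.002, 0.003]
force: [0.7, -0.4, -0.6]
grip_width: 0.504
gripper_force: 0.0
```

Call:
arm_command(deltas=[{"dr":[0,0,0],"travel":[3.8,-1.6,0],"grip":0.5},{"dr":[0,0,0],"travel":[7.5,-3.2,0],"grip":0.5},{"dr":[0,0,0],"travel":[11,-4.8,0],"grip":0.5},{"dr":[0,0,0],"travel":[15,-6.4,0],"grip":0.5},{"dr":[0,0,0],"travel":[18.4,-7.9,0],"grip":0.5}])

```text
time_s: 7.8
eef_pos: [0.4664, -0.0308, 0.297]
ee_rot: [0.687, 0.727, -0.001, -0.001]
force: [0.5, 0.6, 0.2]
grip_width: 0.498
gripper_force: 0.0
```

Call:
arm_command(deltas=[{"dr":[0,0,7],"travel":[0,0,0],"grip":0.5},{"dr":[0,0,14],"travel":[0,0,0],"grip":0.5},{"dr":[0,0,21],"travel":[0,0,0],"grip":0.5},{"dr":[0,0,28],"travel":[0,0,0],"grip":0.5},{"dr":[0,0,35],"travel":[0,0,0],"grip":0.5}])

```text
time_s: 8.22
eef_pos: [0.4675, -0.0324, 0.2972]
ee_rot: [0.875, 0.484, -0.001, -0.0]
force: [-0.0, -0.1, -0.2]
grip_width: 0.503
gripper_force: 0.0
```

Call:
arm_command(deltas=[{"dr":[0,0,7],"travel":[0,0,0],"grip":0.5},{"dr":[0,0,14],"travel":[0,0,0],"grip":0.5},{"dr":[0,0,21],"travel":[0,0,0],"grip":0.5},{"dr":[0,0,28],"travel":[0,0,0],"grip":0.5},{"dr":[0,0,35],"travel":[0,0,0],"grip":0.5}])

```text
time_s: 8.63
eef_pos: [0.4675, -0.0326, 0.2972]
ee_rot: [0.98, 0.198, -0.001, 0.0]
force: [0.5, -1.3, 0.2]
grip_width: 0.498
gripper_force: 0.0
```

Call:
arm_command(deltas=[{"dr":[0,0,7],"travel":[0,0,0],"grip":0.5},{"dr":[0,0,14],"travel":[0,0,0],"grip":0.5},{"dr":[0,0,20],"travel":[0,0,0],"grip":0.5},{"dr":[0,0,20],"travel":[0,0,0],"grip":0.5},{"dr":[0,0,20],"travel":[0,0,0],"grip":0.5}])

```text
time_s: 9.05
eef_pos: [0.4677, -0.0325, 0.2976]
ee_rot: [1.0, 0.029, -0.001, 0.0]
force: [0.0, 0.0, 0.0]
grip_width: 0.496
gripper_force: 0.0
```

```bash
python3 - <<'E'
from h import *
plan([.46,-.014,.27],-87.2); s=read_state(); print(s['grip_width'],s['gripper_force'])
w,i=snap('wrist','w2'); np.save('w2.npy',np.array([i],dtype=object))
a,j=snap('scene'); 
cv2.imwrite('pics/e.png',np.hstack([cv2.resize(w,(400,300)),cv2.resize(a,(400,300))]))
for c in blobs(w,(0,0,90),(179,28,255),100)[:6]: print(cv2.boundingRect(c))
E
```

```text
t 9.05 pos [ 0.4677 -0.0325  0.2976] az -86.6 dr [0.  0.1 0.6] travel [-0.66 -1.89  2.76] q7 -1.33 f [0. 0. 0.]
0.4959501322857534 0.0
```

View pics/e.png

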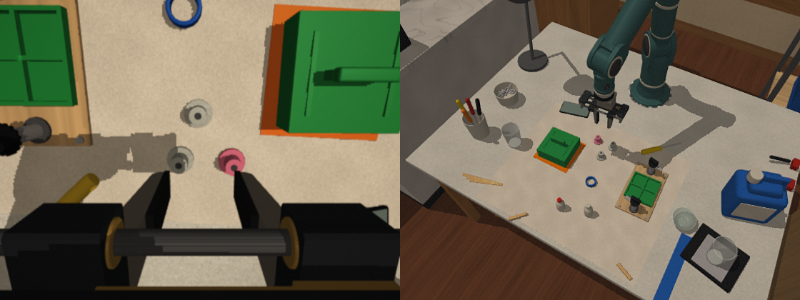

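The picture shows the cover on the orange mat, the empty four-cell tray at left, grey inserts at full-resolution pixels of about (276,158) and (251,223), and the pink one at (323,226), which I leave alone. The hub tops need finding more precisely.

```bash
python3 - <<'E'
from h import *
i=np.load('w2.npy',allow_pickle=True)[0]; w=cv2.imread('pics/w2.png')
g=cv2.cvtColor(w,cv2.COLOR_BGR2GRAY)
out=[]
for u,v in ((276,158),(251,223)):
    s=30; o=g[v-s:v+s,u-s:u+s]; c=cv2.HoughCircles(cv2.GaussianBlur(cv2.resize(o,None,fx=4,fy=4,interpolation=cv2.INTER_CUBIC),(7,7),0),cv2.HOUGH_GRADIENT,1.5,20,param1=80,param2=25,minRadius=30,maxRadius=110)
    print((c[0][:4]/4+[u-s,v-s,0]).round(1).tolist())
    out.append(cv2.resize(w[v-s:v+s,u-s:u+s],(390,390),interpolation=cv2.INTER_CUBIC))
cv2.imwrite('pics/f.png',np.hstack(out))
# expected radii
for z,r in ((.036,.013),(.009,.021)):
    print(z,r,proj(i,[.46,-.014,z]),proj(i,[.46+r,-.014,z]))
E
```

```text
[[277.3, 162.7, 13.0], [271.7, 161.9, 18.6], [279.6, 157.8, 9.8], [267.2, 159.7, 14.0]]
[[252.3, 223.9, 19.7], [246.7, 226.6, 17.0], [254.2, 219.1, 14.4], [250.4, 232.2, 11.2]]
0.036 0.013 (np.float64(262.82313118876147), np.float64(196.56275261792746)) (np.float64(263.40762369489966), np.float64(183.78016208323695))
0.009 0.021 (np.float64(264.17963485718604), np.float64(191.02130966368355)) (np.float64(265.08205170172295), np.float64(171.62759483125535))
```

View pics/f.png

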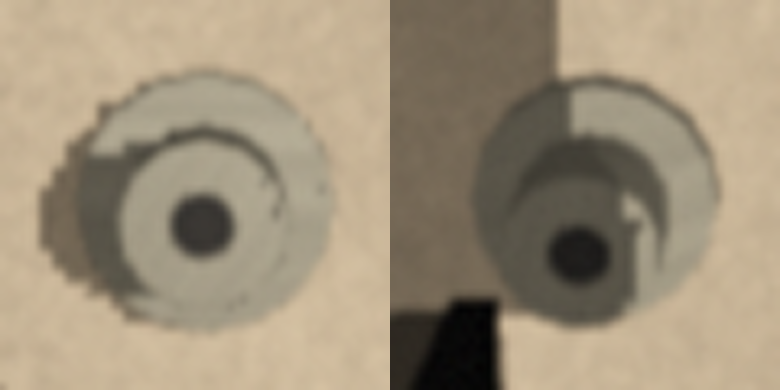

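Both crops show grey inserts with the hub hole at about (277.1,162.6) for B and (249.9,232.2) for A. Next, their positions.

```bash
python3 - <<'E'
from h import *
i=np.load('w2.npy',allow_pickle=True)[0]
P=pts(i,[(277.1,162.6),(249.9,232.2),(323,226)],.036)
for p in P[:2]: plan([*p,.101],-87.2)
E
```

```text
[[0.4947, -0.0264], [0.4218, -0.0024], [0.4328, -0.0768]] mean [ 0.4498 -0.0352]
t 9.15 pos [ 0.468  -0.0326  0.2981] az -86.7 dr [0.  0.1 0.5] travel [ 2.73 -0.47 19.7 ] q7 -1.33 f [-1.1  0.4  0.5]
t 9.15 pos [ 0.468  -0.0326  0.2981] az -86.7 dr [0.  0.1 0.5] travel [-4.42 -3.29 19.71] q7 -1.33 f [-1.1  0.4  0.5]
```

Call:
arm_command(deltas=[{"dr":[0,0,0.5],"travel":[2.7,-0.5,2],"grip":0.4},{"dr":[0,0,0.5],"travel":[2.7,-0.5,5],"grip":0.4},{"dr":[0,0,0.5],"travel":[2.7,-0.5,8.5],"grip":0.4},{"dr":[0,0,0.5],"travel":[2.7,-0.5,11],"grip":0.4},{"dr":[0,0,0.5],"travel":[2.7,-0.5,13],"grip":0.4}])

```text
time_s: 9.57
eef_pos: [0.494, -0.0262, 0.1662]
ee_rot: [1.0, 0.024, -0.001, 0.0]
force: [-0.5, 0.7, -0.2]
grip_width: 0.598
gripper_force: 0.0
```

Call:
arm_command(deltas=[{"dr":[0,0,0],"travel":[0,0,2],"grip":0.4},{"dr":[0,0,0],"travel":[0,0,4],"grip":0.4},{"dr":[0,0,0],"travel":[0,0,5.5],"grip":0.4},{"dr":[0,0,0],"travel":[0,0,6.5],"grip":0.4},{"dr":[0,0,0],"travel":[0,0,6.5],"grip":0.4}])

```text
time_s: 9.98
eef_pos: [0.4939, -0.0264, 0.1019]
ee_rot: [1.0, 0.024, -0.002, 0.0]
force: [-0.4, -0.8, 0.7]
grip_width: 0.598
gripper_force: 0.0
```

```bash
python3 - <<'E'
from h import *
plan([.4947,-.0264,.101],-87.2)
w,i=snap('wrist','w3')
E
```

```text
t 9.98 pos [ 0.4939 -0.0264  0.1019] az -87.3 dr [ 0.   0.2 -0.1] travel [0.08 0.01 0.09] q7 -1.02 f [-0.4 -0.8  0.7]
```

View pics/w3.png

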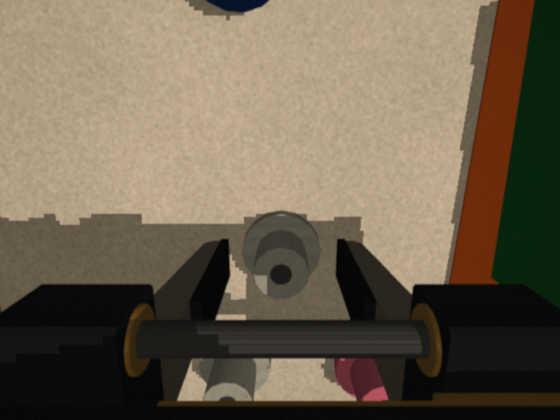

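The grey insert B sits between the fingers, with the hub hole at (281,274). Closing and lifting.

Call:
arm_command(deltas=[{"dr":[0,0,0],"travel":[0,0,0],"grip":1},{"dr":[0,0,0],"travel":[0,0,0],"grip":1},{"dr":[0,0,0],"travel":[0,0,0],"grip":1},{"dr":[0,0,0],"travel":[0,0,0],"grip":1},{"dr":[0,0,0],"travel":[0,0,0],"grip":1}], squeeze=40)

```text
time_s: 10.45
eef_pos: [0.4953, -0.0261, 0.1043]
ee_rot: [1.0, 0.024, 0.001, -0.0]
force: [-0.2, 0.2, 3.9]
grip_width: 0.273
gripper_force: 40.0
```

Call:
arm_command(deltas=[{"dr":[0,0,0],"travel":[0,0,0],"grip":1},{"dr":[0,0,0],"travel":[0,0,-2],"grip":1},{"dr":[0,0,0],"travel":[0,0,-5],"grip":1},{"dr":[0,0,0],"travel":[0,0,-8],"grip":1},{"dr":[0,0,0],"travel":[0,0,-10],"grip":1}])

```text
time_s: 10.87
eef_pos: [0.4953, -0.0266, 0.2057]
ee_rot: [1.0, 0.023, 0.001, -0.0]
force: [0.0, -0.3, -0.4]
grip_width: 0.274
gripper_force: 40.0
```

```bash
cat >> h.py <<'E'
def cell(x,y,C=(.559,.2135),yaw=2.8):
    a=np.radians(yaw); return np.array(C)+[x*np.cos(a)-y*np.sin(a),x*np.sin(a)+y*np.cos(a)]
E
python3 - <<'E'
from h import *
p=cell(.03,.03); print(p); plan([*p,.2],-87.2); s=read_state(); print(s['grip_width'])
E
```

```text
[0.58749869 0.24492968]
t 10.87 pos [ 0.4953 -0.0266  0.2057] az -87.3 dr [ 0.  -0.1 -0.1] travel [ 10.46 -26.69   0.59] q7 -1.16 f [ 0.  -0.3 -0.4]
0.2735432592818274
```

Call:
arm_command(deltas=[{"dr":[0,0,0],"travel":[1,-2.6,0],"grip":1},{"dr":[0,0,0],"travel":[2.1,-5.3,0],"grip":1},{"dr":[0,0,0],"travel":[3.2,-8,0],"grip":1},{"dr":[0,0,0],"travel":[4.2,-10.7,0],"grip":1},{"dr":[0,0,0],"travel":[5.2,-13.4,0],"grip":1}])

```text
time_s: 11.28
eef_pos: [0.5407, 0.1115, 0.2037]
ee_rot: [1.0, 0.023, -0.0, -0.0]
force: [1.5, 0.3, -0.3]
grip_width: 0.271
gripper_force: 40.0
```

Call:
arm_command(deltas=[{"dr":[0,0,0],"travel":[1.2,-3,0],"grip":1},{"dr":[0,0,0],"travel":[2.5,-6.5,0],"grip":1},{"dr":[0,0,0],"travel":[4,-10,0],"grip":1},{"dr":[0,0,0],"travel":[5.2,-13.3,0],"grip":1},{"dr":[0,0,0],"travel":[5.2,-13.3,0],"grip":1}])

```text
time_s: 11.7
eef_pos: [0.5865, 0.2545, 0.2029]
ee_rot: [1.0, 0.029, 0.001, -0.002]
force: [0.7, 1.0, -1.0]
grip_width: 0.276
gripper_force: 40.0
```

```bash
python3 - <<'E'
from h import *
p=cell(.03,.03); plan([*p,.118],-87.2); s=read_state(); print(s['grip_width'])
w,i=snap('wrist'); np.save('w4.npy',np.array([i],dtype=object))
for x,y in ((-.06,-.06),(-.06,.06),(.06,.06),(.06,-.06),(0,0)):
    q=proj(i,[*cell(x,y),.026]); cv2.circle(w,(int(round(q[0])),int(round(q[1]))),3,(0,0,255),1)
for x,y in ((.03,.03),(-.03,-.03)):
    q=proj(i,[*cell(x,y),.016]); cv2.circle(w,(int(round(q[0])),int(round(q[1]))),3,(255,0,0),1)
cv2.imwrite('pics/w4.png',w)
E
```

```text
t 11.70 pos [0.5865 0.2545 0.2029] az -86.7 dr [-0.2 -0.1  0.5] travel [0.04 0.99 8.49] q7 -1.60 f [ 0.7  1.  -1. ]
0.2757752351730612
```

View pics/w4.png

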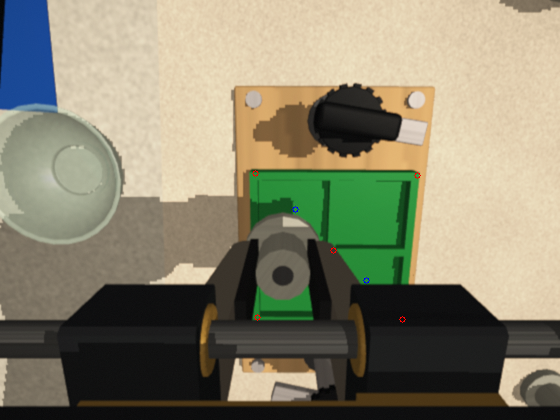

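The tray seen from above lines up with the projected cell points to within about 4 px, and insert B hangs over the +x/+y cell. Settling, then descending.

Call:
arm_command(deltas=[{"dr":[0,0,0],"travel":[0,0,0],"grip":1},{"dr":[0,0,0],"travel":[0,0,1],"grip":1},{"dr":[0,0,0],"travel":[0,0,2],"grip":1},{"dr":[0,0,0],"travel":[0,0,3],"grip":1},{"dr":[0,0,0],"travel":[0,0,3],"grip":1}])

```text
time_s: 12.17
eef_pos: [0.5849, 0.2439, 0.1709]
ee_rot: [1.0, 0.023, -0.002, 0.001]
force: [-0.3, -0.1, -0.9]
grip_width: 0.269
gripper_force: 40.0
```

```bash
python3 - <<'E'
from h import *
p=cell(.03,.03); plan([*p,.118],-87.2); s=read_state(); print(s['grip_width'])
E
```

```text
t 12.17 pos [0.5849 0.2439 0.1709] az -87.4 dr [ 0.1  0.2 -0.2] travel [ 0.29 -0.1   5.29] q7 -1.57 f [-0.3 -0.1 -0.9]
0.2692563234764192
```

Call:
arm_command(deltas=[{"dr":[0,0,0],"travel":[0.2,-0.1,1.5],"grip":1},{"dr":[0,0,0],"travel":[0.2,-0.1,3],"grip":1},{"dr":[0,0,0],"travel":[0.2,-0.1,4.2],"grip":1},{"dr":[0,0,0],"travel":[0.2,-0.1,4.7],"grip":1},{"dr":[0,0,0],"travel":[0.2,-0.1,4.9],"grip":1}])

```text
time_s: 12.58
eef_pos: [0.5875, 0.246, 0.1228]
ee_rot: [1.0, 0.023, -0.001, 0.001]
force: [0.3, -0.3, -0.9]
grip_width: 0.273
gripper_force: 40.0
```

Call:
arm_command(deltas=[{"dr":[0,0,0],"travel":[0,0,0.1],"grip":1},{"dr":[0,0,0],"travel":[0,0,0.2],"grip":1},{"dr":[0,0,0],"travel":[0,0,0.3],"grip":1},{"dr":[0,0,0],"travel":[0,0,0.3],"grip":1},{"dr":[0,0,0],"travel":[0,0,0.3],"grip":1}])

```text
time_s: 13.0
eef_pos: [0.5885, 0.2466, 0.1221]
ee_rot: [1.0, 0.023, 0.0, -0.0]
force: [-0.3, -0.4, -0.8]
grip_width: 0.274
gripper_force: 40.0
```

Call:
arm_command(deltas=[{"dr":[0,0,0],"travel":[0,0,0.1],"grip":1},{"dr":[0,0,0],"travel":[0,0,0.2],"grip":1},{"dr":[0,0,0],"travel":[0,0,0.3],"grip":1},{"dr":[0,0,0],"travel":[0,0,0.3],"grip":1},{"dr":[0,0,0],"travel":[0,0,0.3],"grip":1}])

```text
time_s: 13.42
eef_pos: [0.5886, 0.2465, 0.1204]
ee_rot: [1.0, 0.023, 0.0, -0.001]
force: [-3.2, -0.7, 11.0]
grip_width: 0.272
gripper_force: 40.0
```

Call:
arm_command(deltas=[{"dr":[0,0,0],"travel":[0,0,-0.1],"grip":0.5},{"dr":[0,0,0],"travel":[0,0,-0.2],"grip":0.5},{"dr":[0,0,0],"travel":[0,0,-0.3],"grip":0.5},{"dr":[0,0,0],"travel":[0,0,-0.3],"grip":0.5},{"dr":[0,0,0],"travel":[0,0,-2],"grip":0.5}])

```text
time_s: 13.83
eef_pos: [0.5865, 0.246, 0.1359]
ee_rot: [1.0, 0.023, -0.003, 0.001]
force: [0.8, -0.0, 0.7]
grip_width: 0.498
gripper_force: 0.0
```

Call:
arm_command(deltas=[{"dr":[0,0,0],"travel":[0,0,-3],"grip":0.5},{"dr":[0,0,0],"travel":[0,0,-6],"grip":0.5},{"dr":[0,0,0],"travel":[0,0,-9],"grip":0.5},{"dr":[0,0,0],"travel":[0,0,-12],"grip":0.4},{"dr":[0,0,0],"travel":[0,0,-12],"grip":0.4}])

```text
time_s: 14.25
eef_pos: [0.5911, 0.2468, 0.2648]
ee_rot: [1.0, 0.023, 0.005, -0.002]
force: [0.5, -0.6, -0.2]
grip_width: 0.596
gripper_force: 0.0
```

Call:
arm_command(deltas=[{"dr":[0,0,0],"travel":[-2,2.7,0],"grip":0.4},{"dr":[0,0,0],"travel":[-4,5.4,0],"grip":0.4},{"dr":[0,0,0],"travel":[-6,8.1,0],"grip":0.4},{"dr":[0,0,0],"travel":[-8,10.8,0],"grip":0.4},{"dr":[0,0,0],"travel":[-10,13.5,0],"grip":0.4}])

```text
time_s: 14.67
eef_pos: [0.4935, 0.1057, 0.2582]
ee_rot: [1.0, 0.024, -0.0, 0.0]
force: [-0.4, -0.5, 0.5]
grip_width: 0.602
gripper_force: 0.0
```

Call:
arm_command(deltas=[{"dr":[0,0,0],"travel":[-2,2.7,0],"grip":0.4},{"dr":[0,0,0],"travel":[-4,5.4,0],"grip":0.4},{"dr":[0,0,0],"travel":[-6,8.1,0],"grip":0.4},{"dr":[0,0,0],"travel":[-7.8,10.6,0],"grip":0.4},{"dr":[0,0,0],"travel":[-7.8,10.6,0],"grip":0.4}])

```text
time_s: 15.08
eef_pos: [0.4184, -0.0068, 0.2582]
ee_rot: [1.0, 0.02, -0.001, -0.001]
force: [-0.2, -0.9, -0.7]
grip_width: 0.6
gripper_force: 0.0
```

```bash
python3 - <<'E'
from h import *
plan([.4218,-.0024,.102],-87.2); s=read_state(); print(s['grip_width'])
w,i=snap('wrist'); a,j=snap('scene')
q=proj(i,[.4218,-.0024,.036]); cv2.circle(w,(int(round(q[0])),int(round(q[1]))),3,(0,0,255),1)
cv2.imwrite('pics/g.png',np.hstack([cv2.resize(w,(400,300)),cv2.resize(a[120:330,180:460],(400,300))]))
E
```

```text
t 15.08 pos [ 0.4184 -0.0068  0.2582] az -87.7 dr [-0.1  0.1 -0.5] travel [ 0.4  -0.41 15.62] q7 -1.40 f [-0.2 -0.9 -0.7]
0.5998481372727702
```

View pics/g.png

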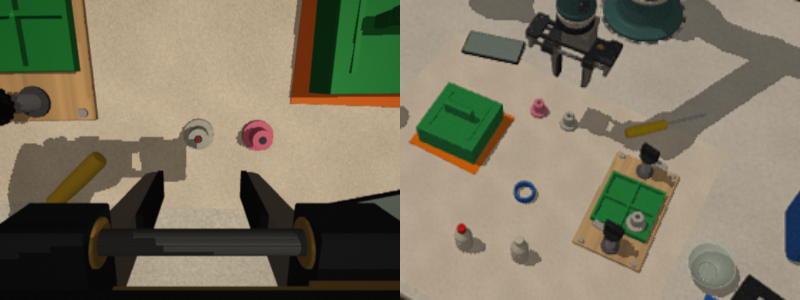

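Insert B stands in its cell. A has not moved: the red mark sits on its hub at (197,139) in the composite. Descending on A.

Call:
arm_command(deltas=[{"dr":[0,0,0],"travel":[0,0,0],"grip":0.4},{"dr":[0,0,0],"travel":[0,0,3],"grip":0.4},{"dr":[0,0,0],"travel":[0,0,6],"grip":0.4},{"dr":[0,0,0],"travel":[0,0,9],"grip":0.4},{"dr":[0,0,0],"travel":[0,0,9],"grip":0.4}])

```text
time_s: 15.6
eef_pos: [0.4196, -0.0019, 0.1644]
ee_rot: [1.0, 0.025, -0.005, 0.002]
force: [-1.4, 0.1, 0.8]
grip_width: 0.598
gripper_force: 0.0
```

```bash
python3 - <<'E'
from h import *
plan([.4218,-.0024,.102],-87.2)
E
```

```text
t 15.60 pos [ 0.4196 -0.0019  0.1644] az -87.2 dr [0.2 0.5 0. ] travel [0.27 0.04 6.24] q7 -1.16 f [-1.4  0.1  0.8]
```

Call:
arm_command(deltas=[{"dr":[0,0,0],"travel":[0,0,2],"grip":0.4},{"dr":[0,0,0],"travel":[0,0,4],"grip":0.4},{"dr":[0,0,0],"travel":[0,0,5.5],"grip":0.4},{"dr":[0,0,0],"travel":[0,0,6],"grip":0.4},{"dr":[0,0,0],"travel":[0,0,6],"grip":0.4}])

```text
time_s: 16.02
eef_pos: [0.4222, -0.0023, 0.1086]
ee_rot: [1.0, 0.024, -0.0, 0.0]
force: [-0.2, -0.3, 0.6]
grip_width: 0.596
gripper_force: 0.0
```

```bash
python3 - <<'E'
from h import *
plan([.4218,-.0024,.102],-87.2)
w,i=snap('wrist')
q=proj(i,[.4218,-.0024,.036]);print(q)
g=cv2.cvtColor(w,cv2.COLOR_BGR2GRAY)[240:300,240:320]; print(np.argwhere(g<55).mean(0)[::-1]+[240,240] if (g<55).any() else 0, (g<55).sum())
E
```

```text
t 16.02 pos [ 0.4222 -0.0023  0.1086] az -87.3 dr [ 0.   0.1 -0.1] travel [-0.04  0.01  0.66] q7 -1.03 f [-0.2 -0.3  0.6]
(np.float64(281.2186962531541), np.float64(271.3009106042232))
[281.81325301 269.54819277] 332
```

Call:
arm_command(deltas=[{"dr":[0,0,0],"travel":[0,0,0.3],"grip":0.4},{"dr":[0,0,0],"travel":[0,0,0.5],"grip":1},{"dr":[0,0,0],"travel":[0,0,0.5],"grip":1},{"dr":[0,0,0],"travel":[0,0,0.5],"grip":1},{"dr":[0,0,0],"travel":[0,0,0.5],"grip":1}])

```text
time_s: 16.48
eef_pos: [0.422, -0.0026, 0.104]
ee_rot: [1.0, 0.023, 0.0, -0.0]
force: [-0.8, -0.2, -0.1]
grip_width: 0.33
gripper_force: 0.0
```

Call:
arm_command(deltas=[{"dr":[0,0,0],"travel":[0,0,0],"grip":1},{"dr":[0,0,0],"travel":[0,0,0],"grip":1},{"dr":[0,0,0],"travel":[0,0,0],"grip":1},{"dr":[0,0,0],"travel":[0,0,-2],"grip":1},{"dr":[0,0,0],"travel":[0,0,-4],"grip":1}])

```text
time_s: 16.9
eef_pos: [0.4209, -0.003, 0.1434]
ee_rot: [1.0, 0.023, -0.002, 0.001]
force: [0.7, 0.1, -0.4]
grip_width: 0.269
gripper_force: 40.0
```

Call:
arm_command(deltas=[{"dr":[0,0,0],"travel":[0,0,-2],"grip":1},{"dr":[0,0,0],"travel":[0,0,-5],"grip":1},{"dr":[0,0,0],"travel":[0,0,-8],"grip":1},{"dr":[0,0,0],"travel":[0,0,-10],"grip":1},{"dr":[0,0,0],"travel":[0,0,-10],"grip":1}])

```text
time_s: 17.32
eef_pos: [0.4236, -0.0026, 0.2466]
ee_rot: [1.0, 0.023, 0.003, -0.001]
force: [0.5, 0.2, -1.1]
grip_width: 0.271
gripper_force: 40.0
```

```bash
python3 - <<'E'
from h import *
p=cell(-.03,-.03); print(p); plan([*p,.22],-87.2); s=read_state(); print(s['grip_width'])
E
```

```text
[0.53050131 0.18207032]
t 17.32 pos [ 0.4236 -0.0026  0.2466] az -87.3 dr [-0.1 -0.4 -0.1] travel [ 11.53 -17.94   2.78] q7 -1.35 f [ 0.5  0.2 -1.1]
0.2710210074272326
```

Call:
arm_command(deltas=[{"dr":[0,0,0],"travel":[1.5,-2.4,0],"grip":1},{"dr":[0,0,0],"travel":[3,-4.8,0],"grip":1},{"dr":[0,0,0],"travel":[4.5,-7.2,0],"grip":1},{"dr":[0,0,0],"travel":[6,-9.6,0],"grip":1},{"dr":[0,0,0],"travel":[7.5,-12,0],"grip":1}])

```text
time_s: 17.73
eef_pos: [0.491, 0.1219, 0.2424]
ee_rot: [1.0, 0.023, -0.001, 0.0]
force: [0.5, 0.8, -1.0]
grip_width: 0.273
gripper_force: 40.0
```

Call:
arm_command(deltas=[{"dr":[0,0,0],"travel":[1.5,-2.4,0],"grip":1},{"dr":[0,0,0],"travel":[3,-4.7,1],"grip":1},{"dr":[0,0,0],"travel":[4,-6,2.5],"grip":1},{"dr":[0,0,0],"travel":[4,-6,4],"grip":1},{"dr":[0,0,0],"travel":[4,-6,6],"grip":1}])

```text
time_s: 18.15
eef_pos: [0.5284, 0.1836, 0.1818]
ee_rot: [1.0, 0.024, -0.0, 0.0]
force: [0.0, -0.5, -0.7]
grip_width: 0.268
gripper_force: 40.0
```

Call:
arm_command(deltas=[{"dr":[0,0,0],"travel":[0,0,1],"grip":1},{"dr":[0,0,0],"travel":[0,0,2],"grip":1},{"dr":[0,0,0],"travel":[0,0,2],"grip":1},{"dr":[0,0,0],"travel":[0,0,2],"grip":1},{"dr":[0,0,0],"travel":[0,0,2],"grip":1}])

```text
time_s: 18.57
eef_pos: [0.5287, 0.1823, 0.1643]
ee_rot: [1.0, 0.023, 0.001, -0.0]
force: [0.7, 0.6, 0.1]
grip_width: 0.274
gripper_force: 40.0
```

```bash
python3 - <<'E'
from h import *
p=cell(-.03,-.03); plan([*p,.12],-87.2); s=read_state(); print(s['grip_width'])
E
```

```text
t 18.57 pos [0.5287 0.1823 0.1643] az -87.3 dr [-0.  -0.1 -0.1] travel [0.17 0.04 4.43] q7 -1.47 f [0.7 0.6 0.1]
0.27402741052779134
```

Call:
arm_command(deltas=[{"dr":[0,0,0],"travel":[0.2,0,1],"grip":1},{"dr":[0,0,0],"travel":[0.2,0,2],"grip":1},{"dr":[0,0,0],"travel":[0.2,0,3],"grip":1},{"dr":[0,0,0],"travel":[0.2,0,3.8],"grip":1},{"dr":[0,0,0],"travel":[0.2,0,4.2],"grip":1}])

```text
time_s: 18.98
eef_pos: [0.5295, 0.1824, 0.12]
ee_rot: [1.0, 0.023, -0.001, 0.0]
force: [0.1, 0.6, 1.2]
grip_width: 0.278
gripper_force: 40.0
```

Call:
arm_command(deltas=[{"dr":[0,0,0],"travel":[0,0,0.1],"grip":1},{"dr":[0,0,0],"travel":[0,0,0.2],"grip":1},{"dr":[0,0,0],"travel":[0,0,0.3],"grip":1},{"dr":[0,0,0],"travel":[0,0,0.4],"grip":1},{"dr":[0,0,0],"travel":[0,0,0.4],"grip":1}])

```text
time_s: 19.4
eef_pos: [0.5297, 0.1822, 0.1199]
ee_rot: [1.0, 0.023, -0.002, -0.001]
force: [-11.2, -2.0, 26.6]
grip_width: 0.27
gripper_force: 40.0
```

Call:
arm_command(deltas=[{"dr":[0,0,0],"travel":[0,0,-0.4],"grip":0.5},{"dr":[0,0,0],"travel":[0,0,-0.4],"grip":0.5},{"dr":[0,0,0],"travel":[0,0,-0.5],"grip":0.5},{"dr":[0,0,0],"travel":[0,0,-0.5],"grip":0.5},{"dr":[0,0,0],"travel":[0,0,-2],"grip":0.5}])

```text
time_s: 19.82
eef_pos: [0.5287, 0.1823, 0.1355]
ee_rot: [1.0, 0.024, -0.002, 0.001]
force: [-1.0, 0.5, 0.1]
grip_width: 0.501
gripper_force: 0.0
```

Call:
arm_command(deltas=[{"dr":[0,0,0],"travel":[0,0,-4],"grip":0.5},{"dr":[0,0,0],"travel":[0,0,-8],"grip":0.5},{"dr":[0,0,0],"travel":[0,0,-12],"grip":0.5},{"dr":[0,0,0],"travel":[0,0,-16],"grip":0.5},{"dr":[0,0,0],"travel":[0,0,-16],"grip":0.5}])

```text
time_s: 20.23
eef_pos: [0.5337, 0.1828, 0.3045]
ee_rot: [1.0, 0.023, 0.005, -0.003]
force: [1.5, 0.4, 0.1]
grip_width: 0.5
gripper_force: 0.0
```

Call:
arm_command(deltas=[{"dr":[0,0,0],"travel":[0,4,0],"grip":0.5},{"dr":[0,0,0],"travel":[0.1,8,0],"grip":0.5},{"dr":[0,0,0],"travel":[0.2,12,0],"grip":0.5},{"dr":[0,0,0],"travel":[0.3,16,0],"grip":0.5},{"dr":[0,0,0],"travel":[0.4,20,0],"grip":0.5}])

```text
time_s: 20.65
eef_pos: [0.5434, -0.0185, 0.2973]
ee_rot: [1.0, 0.024, -0.0, -0.0]
force: [1.3, 0.3, -0.1]
grip_width: 0.499
gripper_force: 0.0
```

Call:
arm_command(deltas=[{"dr":[0,0,0],"travel":[0,4,0],"grip":0.5},{"dr":[0,0,0],"travel":[0.1,8,0],"grip":0.5},{"dr":[0,0,0],"travel":[0.3,12,0],"grip":0.5},{"dr":[0,0,0],"travel":[0.5,16,0],"grip":0.5},{"dr":[0,0,0],"travel":[0.6,19.4,0],"grip":0.5}])

```text
time_s: 21.07
eef_pos: [0.5584, -0.2133, 0.2972]
ee_rot: [1.0, 0.023, -0.0, 0.0]
force: [0.3, 0.7, 0.1]
grip_width: 0.501
gripper_force: 0.0
```

Call:
arm_command(deltas=[{"dr":[0,0,-7],"travel":[0,0,0],"grip":0.5},{"dr":[0,0,-14],"travel":[0,0,0],"grip":0.5},{"dr":[0,0,-21],"travel":[0,0,0],"grip":0.5},{"dr":[0,0,-28],"travel":[0,0,0],"grip":0.5},{"dr":[0,0,-35],"travel":[0,0,0],"grip":0.5}])

```text
time_s: 21.48
eef_pos: [0.5586, -0.2106, 0.2968]
ee_rot: [0.945, 0.326, -0.0, -0.0]
force: [0.0, 0.4, 0.8]
grip_width: 0.5
gripper_force: 0.0
```

Call:
arm_command(deltas=[{"dr":[0,0,-7],"travel":[0,0,0],"grip":0.5},{"dr":[0,0,-14],"travel":[0,0,0],"grip":0.5},{"dr":[0,0,-21],"travel":[0,0,0],"grip":0.5},{"dr":[0,0,-28],"travel":[0,0,0],"grip":0.5},{"dr":[0,0,-35],"travel":[0,0,0],"grip":0.5}])

```text
time_s: 21.9
eef_pos: [0.5586, -0.2104, 0.2969]
ee_rot: [0.804, 0.595, -0.0, -0.0]
force: [-0.4, 0.1, 0.1]
grip_width: 0.503
gripper_force: 0.0
```

Call:
arm_command(deltas=[{"dr":[0,0,-7],"travel":[0,0,0],"grip":0.5},{"dr":[0,0,-14],"travel":[0,0,0],"grip":0.5},{"dr":[0,0,-20],"travel":[0,0,0],"grip":0.5},{"dr":[0,0,-20],"travel":[0,0,0],"grip":0.5},{"dr":[0,0,-20],"travel":[0,0,0],"grip":0.5}])

```text
time_s: 22.32
eef_pos: [0.5585, -0.2106, 0.2971]
ee_rot: [0.692, 0.722, -0.0, -0.0]
force: [-0.6, -0.3, 0.4]
grip_width: 0.502
gripper_force: 0.0
```

```bash
python3 - <<'E'
from h import *
plan([.558,-.212,.162],3.2); s=read_state()
w,i=snap('wrist','w5'); a,j=snap('scene'); np.save('w5.npy',np.array([i],dtype=object))
cv2.imwrite('pics/k.png',np.hstack([cv2.resize(w,(400,300)),cv2.resize(a[120:330,180:460],(400,300))]))
E
```

```text
t 22.32 pos [ 0.5585 -0.2106  0.2971] az 2.5 dr [-0.  -0.  -0.7] travel [-0.14 -0.05 13.51] q7 0.54 f [-0.6 -0.3  0.4]
```

View pics/k.png

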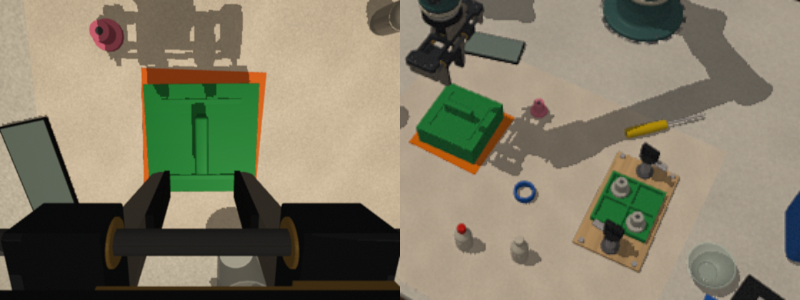

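Both inserts stand in diagonal cells and the cover is on the mat. Measuring the handle.

```bash
python3 - <<'E'
from h import *
i=np.load('w5.npy',allow_pickle=True)[0]; w=cv2.imread('pics/w5.png')
c=blobs(w,(50,120,30),(75,255,255),300)[0]; r=cv2.approxPolyDP(cv2.convexHull(c),5,True)[:,0]; print(r.tolist()); pts(i,r.tolist(),.059)
g=w[:,:,1].astype(int)
for v in range(165,245,12): 
  row=g[v,265:300]; d=np.diff(row); print(v,[(265+k,int(d[k])) for k in np.argsort(-abs(d))[:4]])
q=proj(i,[.558,-.212,.095]); print(q,proj(i,[.558,-.247,.095]),proj(i,[.558,-.177,.095]))
E
```

```text
[[361, 117], [355, 245], [327, 266], [238, 267], [209, 246], [201, 119]]
[[0.6252, -0.1379], [0.6312, -0.2573], [0.6059, -0.2803], [0.5187, -0.2852], [0.4904, -0.2645], [0.4844, -0.1457]] mean [ 0.5593 -0.2285]
165 [(np.int64(267), -37), (np.int64(291), 26), (np.int64(290), 22), (np.int64(268), -15)]
177 [(np.int64(268), -39), (np.int64(291), 25), (np.int64(272), 24), (np.int64(289), -17)]
189 [(np.int64(268), -41), (np.int64(291), 27), (np.int64(272), 21), (np.int64(273), 19)]
201 [(np.int64(268), -40), (np.int64(291), 31), (np.int64(273), 20), (np.int64(272), 19)]
213 [(np.int64(268), -39), (np.int64(291), 33), (np.int64(289), -22), (np.int64(273), 21)]
225 [(np.int64(272), -31), (np.int64(291), 31), (np.int64(289), -23), (np.int64(274), 19)]
237 [(np.int64(272), -31), (np.int64(291), 30), (np.int64(289), -23), (np.int64(274), 19)]
(np.float64(280.9368504678699), np.float64(205.19446383647124)) (np.float64(279.21145702074693), np.float64(244.818770000153)) (np.float64(282.7675167881874), np.float64(163.1525267462661))
```

Call:
arm_command(deltas=[{"dr":[0,0,-0.7],"travel":[-0.2,0,3],"grip":0.4},{"dr":[0,0,-0.7],"travel":[-0.2,0,6],"grip":0.4},{"dr":[0,0,-0.7],"travel":[-0.2,0,9],"grip":0.4},{"dr":[0,0,-0.7],"travel":[-0.2,0,12],"grip":0.4},{"dr":[0,0,-0.7],"travel":[-0.2,0,13.7],"grip":0.4}])

```text
time_s: 22.83
eef_pos: [0.5575, -0.2117, 0.1574]
ee_rot: [0.687, 0.727, -0.001, -0.002]
force: [0.4, -0.5, 0.8]
grip_width: 0.598
gripper_force: 0.0
```

Call:
arm_command(deltas=[{"dr":[0,0,0],"travel":[0,0,0],"grip":0.4},{"dr":[0,0,0],"travel":[0,0,0],"grip":1},{"dr":[0,0,0],"travel":[0,0,0],"grip":1},{"dr":[0,0,0],"travel":[0,0,0],"grip":1},{"dr":[0,0,0],"travel":[0,0,0],"grip":1}], squeeze=40)

```text
time_s: 23.25
eef_pos: [0.5596, -0.2127, 0.1623]
ee_rot: [0.686, 0.728, 0.001, 0.001]
force: [0.2, 1.1, -1.0]
grip_width: 0.335
gripper_force: 0.0
```

Call:
arm_command(deltas=[{"dr":[0,0,0],"travel":[0,0,0],"grip":1},{"dr":[0,0,0],"travel":[0,0,0],"grip":1},{"dr":[0,0,0],"travel":[0,0,0],"grip":1},{"dr":[0,0,0],"travel":[0,0,0],"grip":1},{"dr":[0,0,0],"travel":[0,0,0],"grip":1}])

```text
time_s: 23.67
eef_pos: [0.5588, -0.2126, 0.1614]
ee_rot: [0.686, 0.728, 0.0, 0.0]
force: [-1.2, 1.2, 6.7]
grip_width: 0.169
gripper_force: 40.0
```

Call:
arm_command(deltas=[{"dr":[0,0,0],"travel":[0,0,-2],"grip":1},{"dr":[0,0,0],"travel":[0,0,-5],"grip":1},{"dr":[0,0,0],"travel":[0,0,-8],"grip":1},{"dr":[0,0,0],"travel":[0,0,-11],"grip":1},{"dr":[0,0,0],"travel":[0,0,-12],"grip":1}])

```text
time_s: 24.08
eef_pos: [0.5599, -0.2132, 0.2842]
ee_rot: [0.686, 0.728, 0.001, 0.002]
force: [0.8, -0.5, -3.0]
grip_width: 0.172
gripper_force: 40.0
```

```bash
python3 - <<'E'
from h import *
plan([.559,.2135,.28],3.0); s=read_state(); print(s['grip_width'],s['gripper_force'])
E
```

```text
t 24.08 pos [ 0.5599 -0.2132  0.2842] az 3.4 dr [0.3 0.1 0.4] travel [42.6   2.41  0.36] q7 0.57 f [ 0.8 -0.5 -3. ]
0.17161074271302826 39.99497473239899
```

Call:
arm_command(deltas=[{"dr":[0,0,0.2],"travel":[2.5,0.2,0],"grip":1},{"dr":[0,0,0.2],"travel":[5.5,0.3,0],"grip":1},{"dr":[0,0,0.2],"travel":[8.5,0.5,0],"grip":1},{"dr":[0,0,0.2],"travel":[11.5,0.7,0],"grip":1},{"dr":[0,0,0.2],"travel":[14.5,0.8,0],"grip":1}])

```text
time_s: 24.5
eef_pos: [0.5574, -0.0656, 0.2791]
ee_rot: [0.687, 0.726, -0.001, -0.001]
force: [0.7, -0.1, -4.0]
grip_width: 0.174
gripper_force: 40.0
```

Call:
arm_command(deltas=[{"dr":[0,0,0],"travel":[3,0.2,0],"grip":1},{"dr":[0,0,0],"travel":[6,0.4,0],"grip":1},{"dr":[0,0,0],"travel":[9,0.5,0],"grip":1},{"dr":[0,0,0],"travel":[12,0.7,0],"grip":1},{"dr":[0,0,0],"travel":[15,0.8,0],"grip":1}])

```text
time_s: 24.92
eef_pos: [0.557, 0.0845, 0.2791]
ee_rot: [0.687, 0.727, -0.001, -0.001]
force: [-0.4, 0.8, -3.7]
grip_width: 0.175
gripper_force: 40.0
```

Call:
arm_command(deltas=[{"dr":[0,0,0],"travel":[3,0.2,0],"grip":1},{"dr":[0,0,0],"travel":[6,0.4,0],"grip":1},{"dr":[0,0,0],"travel":[9,0.5,0],"grip":1},{"dr":[0,0,0],"travel":[11.5,0.7,0],"grip":1},{"dr":[0,0,0],"travel":[13,0.7,0],"grip":1}])

```text
time_s: 25.33
eef_pos: [0.5564, 0.2169, 0.2789]
ee_rot: [0.686, 0.728, -0.001, -0.001]
force: [-0.7, 0.6, -4.1]
grip_width: 0.171
gripper_force: 40.0
```

Call:
arm_command(deltas=[{"dr":[0,0,0],"travel":[0,0,0],"grip":1},{"dr":[0,0,0],"travel":[0,0,1],"grip":1},{"dr":[0,0,0],"travel":[0,0,2],"grip":1},{"dr":[0,0,0],"travel":[0,0,2],"grip":1},{"dr":[0,0,0],"travel":[0,0,2],"grip":1}])

```text
time_s: 25.75
eef_pos: [0.5573, 0.2111, 0.2593]
ee_rot: [0.688, 0.726, -0.001, -0.0]
force: [1.2, 0.1, -3.1]
grip_width: 0.17
gripper_force: 40.0
```

```bash
python3 - <<'E'
from h import *
plan([.5585,.2135,.171],3.1); s=read_state(); print(s['grip_width'],s['gripper_force'])
w,i=snap('wrist')
cv2.imwrite('pics/w6.png',w)
for x,y in ((-.072,.072),(.072,.072)): print(proj(i,[*cell(x,y,s['eef_pos'][:2],3.0),s['eef_pos'][2]-.1586+.057]))
c=blobs(w,(50,120,30),(75,255,255),300)[0]; print(cv2.approxPolyDP(cv2.convexHull(c),5,True)[:,0].tolist())
E
```

```text
t 25.75 pos [0.5573 0.2111 0.2593] az 3.0 dr [-0.1  0.1 -0.1] travel [0.25 0.15 8.83] q7 -0.21 f [ 1.2  0.1 -3.1]
0.1702751715116596 39.994656443595886
(np.float64(138.52652613649101), np.float64(111.25060895755239))
(np.float64(424.53135260741806), np.float64(111.32038752730183))
[[422, 114], [406, 284], [293, 320], [263, 319], [158, 284], [143, 113]]
```

View pics/w6.png

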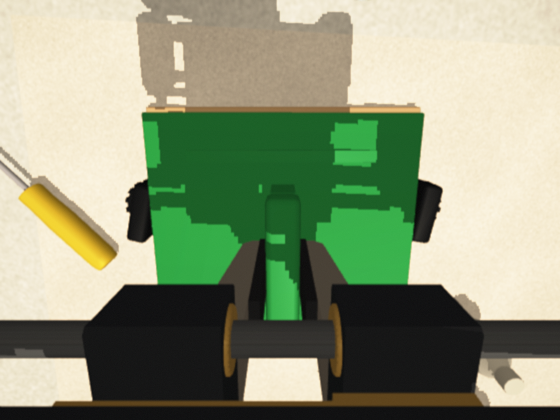

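The cover is held level and centred between the caps (left at (140,210), right at (427,210)). Descending with a small correction.

Call:
arm_command(deltas=[{"dr":[0,0,0],"travel":[0.2,0.1,2],"grip":1},{"dr":[0,0,0],"travel":[0.2,0.1,4],"grip":1},{"dr":[0,0,0],"travel":[0.2,0.1,5.5],"grip":1},{"dr":[0,0,0],"travel":[0.2,0.1,6.4],"grip":1},{"dr":[0,0,0],"travel":[0.2,0.1,6.4],"grip":1}])

```text
time_s: 26.22
eef_pos: [0.5578, 0.2143, 0.195]
ee_rot: [0.687, 0.726, -0.002, -0.0]
force: [0.3, 0.1, -3.9]
grip_width: 0.169
gripper_force: 40.0
```

Call:
arm_command(deltas=[{"dr":[0,0,0],"travel":[0,0,0],"grip":1},{"dr":[0,0,0],"travel":[0,0,0],"grip":1}])

```text
time_s: 26.38
eef_pos: [0.5593, 0.2152, 0.1979]
ee_rot: [0.687, 0.726, 0.001, 0.0]
force: [0.3, -0.5, -3.7]
grip_width: 0.168
gripper_force: 40.0
```

```bash
python3 - <<'E'
from h import *
plan([.5585,.2135,.169],3.1); s=read_state(); print(s['grip_width'],s['gripper_force'])
E
```

```text
t 26.38 pos [0.5593 0.2152 0.1979] az 3.2 dr [ 0.1 -0.   0.1] travel [-0.16 -0.1   2.89] q7 -0.19 f [ 0.3 -0.5 -3.7]
0.16794695108767363 39.99472975730896
```

Call:
arm_command(deltas=[{"dr":[0,0,0],"travel":[-0.1,0,0.7],"grip":1},{"dr":[0,0,0],"travel":[-0.1,0,1.2],"grip":1},{"dr":[0,0,0],"travel":[-0.1,0,1.7],"grip":1},{"dr":[0,0,0],"travel":[-0.1,0,2],"grip":1},{"dr":[0,0,0],"travel":[-0.1,0,2],"grip":1}])

```text
time_s: 26.8
eef_pos: [0.5581, 0.2141, 0.1757]
ee_rot: [0.687, 0.726, -0.001, -0.0]
force: [0.1, -0.4, -3.7]
grip_width: 0.173
gripper_force: 40.0
```

Call:
arm_command(deltas=[{"dr":[0,0,0],"travel":[0,0,0.3],"grip":1},{"dr":[0,0,0],"travel":[0,0,0.6],"grip":1},{"dr":[0,0,0],"travel":[0,0,0.8],"grip":1},{"dr":[0,0,0],"travel":[0,0,1],"grip":1},{"dr":[0,0,0],"travel":[0,0,1],"grip":1}])

```text
time_s: 27.22
eef_pos: [0.5587, 0.2142, 0.1694]
ee_rot: [0.687, 0.726, 0.0, -0.001]
force: [-7.3, -2.4, 16.7]
grip_width: 0.172
gripper_force: 40.0
```

Seated: contact comes at TCP z 0.1694, 8 mm above the mat reading, as expected. Releasing and moving over the near cap.

Call:
arm_command(deltas=[{"dr":[0,0,0],"travel":[0,0,-0.2],"grip":0.5},{"dr":[0,0,0],"travel":[0,0,-0.2],"grip":0.5},{"dr":[0,0,0],"travel":[0,0,-0.2],"grip":0.5},{"dr":[0,0,0],"travel":[0,0,-0.2],"grip":0.5},{"dr":[0,0,0],"travel":[0,0,-2.5],"grip":0.5}])

```text
time_s: 27.63
eef_pos: [0.5564, 0.2135, 0.188]
ee_rot: [0.687, 0.727, -0.004, -0.001]
force: [-0.7, 0.9, -0.4]
grip_width: 0.492
gripper_force: 0.0
```

Call:
arm_command(deltas=[{"dr":[0,0,0],"travel":[0,0,-4],"grip":0.5},{"dr":[0,0,0],"travel":[0,-3,-8],"grip":0.5},{"dr":[0,0,0],"travel":[0,-6,-10],"grip":0.5},{"dr":[0,0,0],"travel":[0,-9,-10],"grip":0.5},{"dr":[0,0,0],"travel":[0,-10,-10],"grip":0.5}])

```text
time_s: 28.05
eef_pos: [0.4557, 0.2089, 0.2929]
ee_rot: [0.687, 0.727, 0.001, -0.001]
force: [-0.7, 0.6, -0.5]
grip_width: 0.499
gripper_force: 0.0
```

Call:
arm_command(deltas=[{"dr":[0,0,0],"travel":[0,0,0],"grip":0.5},{"dr":[0,0,0],"travel":[0,0,0],"grip":0.5}])

```text
time_s: 28.22
eef_pos: [0.4591, 0.2089, 0.2917]
ee_rot: [0.687, 0.727, 0.0, 0.0]
force: [0.2, 0.5, 0.7]
grip_width: 0.497
gripper_force: 0.0
```

```bash
python3 - <<'E'
from h import *
p=cell(-.1,0); print(p); plan([*p,.174],3.0)
w,i=snap('wrist'); np.save('w7.npy',np.array([i],dtype=object)); cv2.imwrite('pics/w7r.png',w)
q=proj(i,[*p,.108]); q2=proj(i,[*cell(.1,0),.108]);print(q,q2)
a,_=snap('side')
s=40
def crop(c): 
    u,v=int(c[0]),int(c[1]); return cv2.resize(w[v-s:v+s,u-s:u+s],(400,400),interpolation=cv2.INTER_CUBIC)
cv2.imwrite('pics/w7.png',np.hstack([crop(q),cv2.resize(a[130:230,180:310],(390,400))]))
E
```

```text
[0.45911939 0.20861502]
t 28.22 pos [0.4591 0.2089 0.2917] az 3.2 dr [ 0.  -0.   0.2] travel [-0.03 -0.   11.77] q7 -0.34 f [0.2 0.5 0.7]
(np.float64(281.372551741498), np.float64(209.47042297893842)) (np.float64(537.2880103672051), np.float64(211.23143035077516))
```

View pics/w7.png

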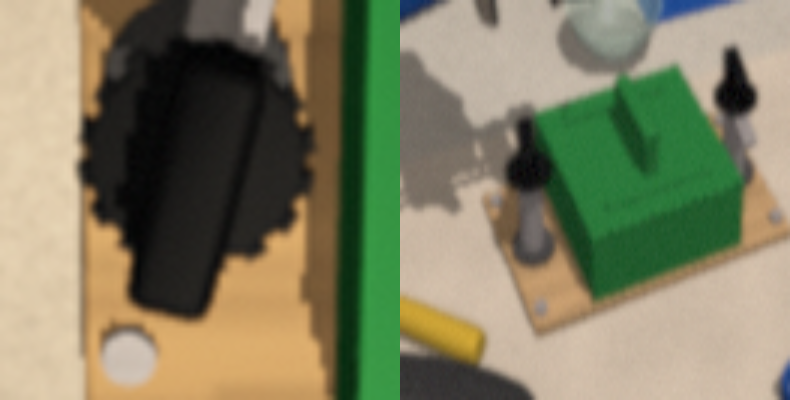

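The cover is seated. The near wing's axis is tilted about 12° clockwise of tool x and centred within about 1 mm of the predicted point. Aligning and gripping it.

Call:
arm_command(deltas=[{"dr":[0,0,6],"travel":[0.1,0,2.5],"grip":0.5},{"dr":[0,0,12],"travel":[0.1,0,5],"grip":0.5},{"dr":[0,0,12],"travel":[0.1,0,8],"grip":0.5},{"dr":[0,0,12],"travel":[0.1,0,10],"grip":0.5},{"dr":[0,0,12],"travel":[0.1,0,11.6],"grip":0.5}])

```text
time_s: 28.73
eef_pos: [0.4591, 0.2089, 0.1728]
ee_rot: [0.76, 0.65, -0.002, 0.0]
force: [-0.1, -0.8, 0.0]
grip_width: 0.5
gripper_force: 0.0
```

Call:
arm_command(deltas=[{"dr":[0,0,0],"travel":[0,0,0],"grip":0.5},{"dr":[0,0,0],"travel":[0,0,0],"grip":0.5},{"dr":[0,0,0],"travel":[0,0,0],"grip":0.5}])

```text
time_s: 28.98
eef_pos: [0.4598, 0.2096, 0.176]
ee_rot: [0.76, 0.65, 0.0, 0.0]
force: [-0.4, 0.0, 0.7]
grip_width: 0.498
gripper_force: 0.0
```

```bash
python3 - <<'E'
from h import *
plan([*cell(-.1,0),.174],-9); s=read_state(); print(s['moment'].round(3))
E
```

```text
t 28.98 pos [0.4598 0.2096 0.176 ] az -8.9 dr [0.1 0.  0.1] travel [-0.1  -0.05  0.2 ] q7 -0.45 f [-0.4  0.   0.7]
[-0.091  0.07   0.006]
```

Closing, then turning in stages.

Call:
arm_command(deltas=[{"dr":[0,0,0],"travel":[0,0,0.2],"grip":1},{"dr":[0,0,0],"travel":[0,0,0.2],"grip":1},{"dr":[0,0,0],"travel":[0,0,0.2],"grip":1},{"dr":[0,0,0],"travel":[0,0,0.2],"grip":1},{"dr":[0,0,0],"travel":[0,0,0.2],"grip":1}], squeeze=40)

```text
time_s: 29.4
eef_pos: [0.4577, 0.2098, 0.174]
ee_rot: [0.759, 0.651, -0.001, -0.001]
force: [-8.7, 1.6, 6.6]
grip_width: 0.161
gripper_force: 4.4
```

Call:
arm_command(deltas=[{"dr":[0,0,0],"travel":[0,0,0],"grip":1},{"dr":[0,0,0],"travel":[0,0,0],"grip":1},{"dr":[0,0,0],"travel":[0,0,0],"grip":1},{"dr":[0,0,0],"travel":[0,0,0],"grip":1}])

```text
time_s: 29.73
eef_pos: [0.4573, 0.2099, 0.174]
ee_rot: [0.759, 0.651, -0.001, -0.001]
force: [-4.0, -0.0, 5.2]
grip_width: 0.15
gripper_force: 40.0
```

```bash
python3 - <<'E'
from h import *
plan([*cell(-.1,0),.174],-9); s=read_state(); print(s['moment'].round(3),s['grip_width'],s['gripper_force'])
E
```

```text
t 29.73 pos [0.4573 0.2099 0.174 ] az -8.8 dr [-0.2  0.   0.2] travel [-0.1  0.2 -0. ] q7 -0.45 f [-4.  -0.   5.2]
[-0.01   1.176 -0.008] 0.14953881164487923 40.0012081861496
```

Call:
arm_command(deltas=[{"dr":[0,0,6],"travel":[0,0,0],"grip":1},{"dr":[0,0,12],"travel":[0,0,0],"grip":1},{"dr":[0,0,18],"travel":[0,0,0],"grip":1},{"dr":[0,0,24],"travel":[0,0,0],"grip":1},{"dr":[0,0,30],"travel":[0,0,0],"grip":1}])

```text
time_s: 30.15
eef_pos: [0.4573, 0.2099, 0.174]
ee_rot: [0.903, 0.43, -0.001, -0.001]
force: [-4.9, 0.4, 5.8]
grip_width: 0.149
gripper_force: 40.0
```

```bash
python3 - <<'E'
from h import *
plan([*cell(-.1,0),.174],-39); s=read_state(); print(s['moment'].round(3),s['grip_width'],s['gripper_force'])
E
```

```text
t 30.15 pos [0.4573 0.2099 0.174 ] az -39.1 dr [-0.2  0.1 -0.1] travel [ 0.01  0.22 -0.01] q7 -0.89 f [-4.9  0.4  5.8]
[-0.049  1.277  0.084] 0.14901733967900638 39.99707758426666
```

Call:
arm_command(deltas=[{"dr":[0,0,6],"travel":[-0.1,-0.1,-0.1],"grip":1},{"dr":[0,0,12],"travel":[-0.1,-0.1,-0.1],"grip":1},{"dr":[0,0,18],"travel":[-0.1,-0.1,-0.1],"grip":1},{"dr":[0,0,24],"travel":[-0.1,-0.1,-0.1],"grip":1},{"dr":[0,0,30],"travel":[-0.1,-0.1,-0.1],"grip":1}])

```text
time_s: 30.57
eef_pos: [0.4568, 0.21, 0.1741]
ee_rot: [0.983, 0.182, -0.0, -0.0]
force: [1.4, 2.2, -8.7]
grip_width: 0.144
gripper_force: 40.0
```

```bash
python3 - <<'E'
from h import *
plan([*cell(-.1,0),.174],-69); s=read_state(); print(s['moment'].round(3),s['grip_width'],s['gripper_force'])
E
```

```text
t 30.57 pos [0.4568 0.21   0.1741] az -69.1 dr [-0.   0.  -0.1] travel [0.17 0.21 0.01] q7 -1.33 f [ 1.4  2.2 -8.7]
[ 0.364 -0.118  0.017] 0.14396689879262564 39.99299883842468
```

Call:
arm_command(deltas=[{"dr":[0,0,4],"travel":[0,0,0],"grip":1},{"dr":[0,0,8],"travel":[0,0,0],"grip":1},{"dr":[0,0,12],"travel":[0,0,0],"grip":1},{"dr":[0,0,15],"travel":[0,0,0],"grip":1},{"dr":[0,0,15],"travel":[0,0,0],"grip":1}])

```text
time_s: 30.98
eef_pos: [0.4568, 0.2101, 0.1742]
ee_rot: [0.999, 0.054, -0.0, 0.0]
force: [1.0, 2.0, -8.4]
grip_width: 0.149
gripper_force: 40.0
```

```bash
python3 - <<'E'
from h import *
plan([*cell(-.1,0),.174],-84); s=read_state(); print(s['moment'].round(3),s['grip_width'],s['gripper_force'])
E
```

```text
t 30.98 pos [0.4568 0.2101 0.1742] az -83.8 dr [0.  0.  0.2] travel [0.22 0.17 0.02] q7 -1.55 f [ 1.   2.  -8.4]
[ 0.499 -0.128 -0.013] 0.14850601619291234 39.9983811378479
```

Call:
arm_command(deltas=[{"dr":[0,0,4],"travel":[0,0,0],"grip":1},{"dr":[0,0,7],"travel":[0,0,0],"grip":1},{"dr":[0,0,7],"travel":[0,0,0],"grip":1}])

```text
time_s: 31.23
eef_pos: [0.4568, 0.2101, 0.1742]
ee_rot: [1.0, -0.007, -0.0, 0.0]
force: [0.8, 3.0, -10.1]
grip_width: 0.146
gripper_force: 40.0
```

```bash
python3 - <<'E'
from h import *
plan([*cell(-.1,0),.174],-84); s=read_state(); print(s['moment'].round(3),s['grip_width'],s['gripper_force'])
E
```

```text
t 31.23 pos [0.4568 0.2101 0.1742] az -90.8 dr [ 0.   0.  -6.8] travel [0.24 0.14 0.02] q7 -1.64 f [  0.8   3.  -10.1]
[ 0.667 -0.184 -0.075] 0.1455436111873082 39.99707043170929
```

Call:
arm_command(deltas=[{"dr":[0,0,3],"travel":[0,0,0.05],"grip":1},{"dr":[0,0,5],"travel":[0,0,0.05],"grip":1},{"dr":[0,0,5],"travel":[0,0,0.05],"grip":1}])

```text
time_s: 31.48
eef_pos: [0.4569, 0.21, 0.1741]
ee_rot: [0.999, -0.05, -0.0, -0.0]
force: [0.0, 2.7, -4.6]
grip_width: 0.151
gripper_force: 40.0
```

```bash
python3 - <<'E'
from h import *
plan([*cell(-.1,0),.174],-84); s=read_state(); print(s['moment'].round(3),s['force'].round(1),s['joint_efforts'].round(3)[6],s['grip_width'])
E
```

```text
t 31.48 pos [0.4569 0.21   0.1741] az -95.7 dr [ -0.    0.  -11.7] travel [0.24 0.11 0.01] q7 -1.71 f [ 0.   2.7 -4.6]
[0.641 0.214 0.055] [ 0.   2.7 -4.6] -0.362 0.15068928432467255
```

Call:
arm_command(deltas=[{"dr":[0,0,3],"travel":[0,0,0.05],"grip":1},{"dr":[0,0,5],"travel":[0,0,0.05],"grip":1},{"dr":[0,0,5],"travel":[0,0,0.05],"grip":1}])

```text
time_s: 31.73
eef_pos: [0.4569, 0.21, 0.174]
ee_rot: [0.996, -0.093, -0.001, -0.0]
force: [-1.2, 3.2, 2.0]
grip_width: 0.151
gripper_force: 40.0
```

```bash
python3 - <<'E'
from h import *
plan([*cell(-.1,0),.174],-84); s=read_state(); print(s['moment'].round(3),s['force'].round(1),s['joint_efforts'].round(3)[6],s['grip_width'])
w,i=snap('wrist'); a,_=snap('side'); b,_=snap('scene')
cv2.imwrite('pics/w8.png',np.hstack([cv2.resize(w,(400,300)),cv2.resize(a[140:230,190:310],(400,300))]))
cv2.imwrite('pics/s8.png',cv2.resize(b[200:320,290:400],None,fx=5,fy=5,interpolation=cv2.INTER_CUBIC))
E
```

```text
t 31.73 pos [0.4569 0.21   0.174 ] az -100.7 dr [ -0.    0.1 -16.7] travel [0.24 0.09 0.  ] q7 -1.78 f [-1.2  3.2  2. ]
[0.52  0.692 0.059] [-1.2  3.2  2. ] -0.361 0.1509106652706716
```

View pics/w8.png

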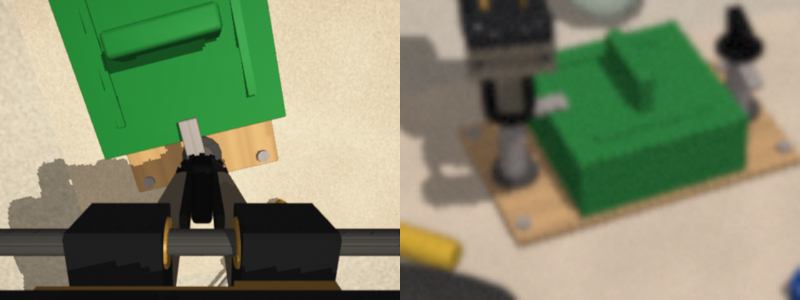

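The picture shows the near claw lying over the cover at (190,132) in the composite, with the wing turned on past it. That used up my allowance of 14 views (it was the 15th, one over), so from here I work from numbers only.

```bash
cat >> h.py <<'E'
def claw(base_xy,z=.073):
    "azimuth of light grey claw pixels near the cap"
    w,i=snap('wrist'); h=cv2.cvtColor(w,cv2.COLOR_BGR2HSV)
    m=((h[:,:,1]<45)&(h[:,:,2]>95)).astype(np.uint8)
    v,u=np.nonzero(m); k=[];
    for a,b in zip(u,v):
        p=ray(i,a,b,z)[:2]; d=np.linalg.norm(p-base_xy)
        if .019<d<.047: k.append(p)
    k=np.array(k); 
    if len(k)<20: print('few',len(k)); return
    mm=k.mean(0); e=np.linalg.svd(k-mm)[2][0] if len(k)<20000 else None
    d=mm-base_xy
    print('claw n',len(k),'mean',mm.round(4),'az centroid %.1f'%np.degrees(np.arctan2(d[1],d[0])),'az pca %.1f'%(np.degrees(np.arctan2(e[1],e[0]))), 'ext',np.ptp((k-mm)@e).round(4),np.ptp((k-mm)@[-e[1],e[0]]).round(4))
E
python3 - <<'E'
from h import *
claw(np.array([.4569,.21]))
E
```

```text
claw n 1625 mean [0.4848 0.213 ] az centroid 6.1 az pca 121.8 ext 0.0814 0.0831
```

```bash
cat >> h.py <<'E'
def claw2(seed_xy,z=.073):
    w,i=snap('wrist'); h=cv2.cvtColor(w,cv2.COLOR_BGR2HSV); u,v=map(int,proj(i,[*seed_xy,z]))
    m=((h[:,:,1]<60)&(h[:,:,2]>80)).astype(np.uint8); n,l=cv2.connectedComponents(m)
    sub=l[v-6:v+7,u-6:u+7]; sub=sub[sub>0]
    if not len(sub): print('none',u,v,h[v,u]); return
    c=np.bincount(sub).argmax(); q=np.argwhere(l==c)[:,::-1].astype(np.float32)
    r=cv2.boxPoints(cv2.minAreaRect(q)); P=np.array([ray(i,*p,z)[:2] for p in r])
    for a,b in ((0,1),(1,2)): d=P[b]-P[a]; print('len %.4f az %.1f'%(np.linalg.norm(d),np.degrees(np.arctan2(d[1],d[0]))))
    print(len(q),r.round().tolist(),P.mean(0).round(4))
E
python3 - <<'E'
from h import *
claw2(np.array([.457,.21])+.034*np.array([np.cos(np.radians(5)),np.sin(np.radians(5))]))
E
```

```text
len 0.0186 az -82.3
len 0.0309 az -172.4
1460 [[246.0, 172.0], [280.0, 160.0], [298.0, 215.0], [264.0, 226.0]] [0.4888 0.2093]
```

Call:
arm_command(deltas=[{"dr":[0,0,4],"travel":[0,0,0],"grip":1},{"dr":[0,0,8],"travel":[0,0,0],"grip":1},{"dr":[0,0,10],"travel":[0,0,0],"grip":1},{"dr":[0,0,10],"travel":[0,0,0],"grip":1},{"dr":[0,0,10],"travel":[0,0,0],"grip":1}])

```text
time_s: 32.4
eef_pos: [0.457, 0.21, 0.174]
ee_rot: [0.984, -0.18, -0.001, -0.0]
force: [-4.5, 4.1, 4.5]
grip_width: 0.15
gripper_force: 40.0
```

```bash
python3 - <<'E'
from h import *
plan([*cell(-.1,0),.174],-84); s=read_state(); print(s['moment'].round(3),s['joint_efforts'].round(3)[6],s['grip_width'])
claw2(np.array([.457,.21])+.034*np.array([np.cos(np.radians(5)),np.sin(np.radians(5))]))
E
```

```text
t 32.40 pos [0.457 0.21  0.174] az -110.7 dr [ -0.    0.1 -26.7] travel [ 0.25  0.05 -0.  ] q7 -1.93 f [-4.5  4.1  4.5]
[0.777 1.195 0.014] -0.026 0.15006273764175687
len 0.0218 az -84.9
len 0.0328 az -175.1
1542 [[235.0, 178.0], [272.0, 160.0], [298.0, 215.0], [261.0, 233.0]] [0.4876 0.2072]
```

The cap turned another 10° while the claw stayed put over the cover, so it is slipping at the stop, by about 23° in total. Releasing and going to the far cap.

Call:
arm_command(deltas=[{"dr":[0,0,0],"travel":[0,0,0],"grip":0.5},{"dr":[0,0,0],"travel":[0,0,0],"grip":0.5},{"dr":[0,0,0],"travel":[0,0,0],"grip":0.5},{"dr":[0,0,0],"travel":[0,0,-2],"grip":0.5},{"dr":[0,0,0],"travel":[0,0,-4],"grip":0.5}])

```text
time_s: 32.87
eef_pos: [0.4571, 0.2084, 0.2134]
ee_rot: [0.983, -0.181, -0.0, 0.001]
force: [1.1, -0.1, -0.8]
grip_width: 0.483
gripper_force: 0.0
```

Call:
arm_command(deltas=[{"dr":[0,0,0],"travel":[0,0,-3],"grip":0.5},{"dr":[0,0,0],"travel":[0,0,-6],"grip":0.5},{"dr":[0,0,0],"travel":[0,0,-8],"grip":0.5},{"dr":[0,0,0],"travel":[0,0,-8],"grip":0.5}])

```text
time_s: 33.2
eef_pos: [0.4596, 0.2094, 0.2973]
ee_rot: [0.983, -0.181, 0.003, -0.003]
force: [0.7, 0.3, 0.1]
grip_width: 0.499
gripper_force: 0.0
```

Call:
arm_command(deltas=[{"dr":[0,0,0],"travel":[3.7,-1.6,0],"grip":0.5},{"dr":[0,0,0],"travel":[7.4,-3.2,0],"grip":0.5},{"dr":[0,0,0],"travel":[11,-4.8,0],"grip":0.5},{"dr":[0,0,0],"travel":[14.7,-6.4,0],"grip":0.5},{"dr":[0,0,0],"travel":[18.4,-8,0],"grip":0.5}])

```text
time_s: 33.62
eef_pos: [0.6593, 0.2186, 0.2919]
ee_rot: [0.984, -0.18, -0.001, 0.0]
force: [-0.2, -0.3, 1.4]
grip_width: 0.5
gripper_force: 0.0
```

Call:
arm_command(deltas=[{"dr":[0,0,-7],"travel":[0,0,0],"grip":0.5},{"dr":[0,0,-14],"travel":[0,0,0],"grip":0.5},{"dr":[0,0,-21],"travel":[0,0,0],"grip":0.5},{"dr":[0,0,-28],"travel":[0,0,0],"grip":0.5},{"dr":[0,0,-35],"travel":[0,0,0],"grip":0.5}])

```text
time_s: 34.03
eef_pos: [0.6578, 0.2181, 0.292]
ee_rot: [0.992, 0.126, -0.001, 0.001]
force: [-0.3, 0.6, -0.3]
grip_width: 0.498
gripper_force: 0.0
```

Call:
arm_command(deltas=[{"dr":[0,0,-7],"travel":[0,0,0],"grip":0.5},{"dr":[0,0,-14],"travel":[0,0,0],"grip":0.5},{"dr":[0,0,-21],"travel":[0,0,0],"grip":0.5},{"dr":[0,0,-28],"travel":[0,0,0],"grip":0.5},{"dr":[0,0,-35],"travel":[0,0,0],"grip":0.5}])

```text
time_s: 34.45
eef_pos: [0.6576, 0.2182, 0.2922]
ee_rot: [0.908, 0.419, -0.001, 0.0]
force: [-0.1, 0.1, -0.6]
grip_width: 0.499
gripper_force: 0.0
```

Call:
arm_command(deltas=[{"dr":[0,0,-7],"travel":[0,0,0],"grip":0.5},{"dr":[0,0,-14],"travel":[0,0,0],"grip":0.5},{"dr":[0,0,-21],"travel":[0,0,0],"grip":0.5},{"dr":[0,0,-28],"travel":[0,0,0],"grip":0.5},{"dr":[0,0,-35],"travel":[0,0,0],"grip":0.5}])

```text
time_s: 34.87
eef_pos: [0.6576, 0.2182, 0.2922]
ee_rot: [0.74, 0.672, -0.001, -0.0]
force: [0.3, 0.5, 0.1]
grip_width: 0.497
gripper_force: 0.0
```

Call:
arm_command(deltas=[{"dr":[0,0,0],"travel":[0,0,0],"grip":0.5},{"dr":[0,0,0],"travel":[0,0,0],"grip":0.5},{"dr":[0,0,0],"travel":[0,0,0],"grip":0.5}])

```text
time_s: 35.12
eef_pos: [0.6577, 0.2184, 0.2929]
ee_rot: [0.743, 0.669, -0.0, -0.0]
force: [-0.6, -0.2, 0.1]
grip_width: 0.497
gripper_force: 0.0
```

```bash
python3 - <<'E'
from h import *
plan([.657,.2195,.174],-6)
w,i=snap('wrist','w9'); u,v=proj(i,[.657,.2195,.108]); print(u,v)
print(proj(i,[.657,.2195+.021,.108]),proj(i,[.664,.2195,.108]))
# wing top: dark; print value map
g=w.max(2); u,v=int(u),int(v)
for r in range(v-40,v+42,5): print(r,' '.join('%3d'%x for x in g[r,u-32:u+33:3]))
E
```

```text
t 35.12 pos [0.6577 0.2184 0.2929] az -6.0 dr [-0.  0. -0.] travel [ 0.11 -0.07 11.89] q7 -0.29 f [-0.6 -0.2  0.1]
280.4781291765091 207.44590163197833
(np.float64(277.5682503646688), np.float64(181.11003034926878)) (np.float64(289.3719892162254), np.float64(206.53916953318281))
167  53  50  98 104 105 105 105 105  89  50  36  35  36  43 141 185 183 183 164 215 215 220
172  63  51  85 102 134 100  82  36  37  34  37  38  35  45  70  71 118 190 185 220 215 219
177  80  51  69 182 183 115  33  34  12   7   6   7   6   8  27  70  74 153 197 208 217 219
182 122  52  52 189 197  56  23   8   7  14  14  13  17  17  25  26  27  55 194 181 227 220
187 135  58  51 166 124  49  28   8   8  16  22  26  31  25  23  33  34  34 153 181 222 224
192 136  78  51  73  54  27  28  14   7  15  23  27  32  23  26  33  36  36  56 191 217 225
197 137 118  50  40  24  29  27  10  11  17  23  28  33  25  25  35  36  36  30 129 216 223
202 136 134  53  51  44  28  30   9   6  17  26  29  33  27  28  36  37  36  88 185 177 223
207 138 139  74  51  29  28  30  13   8  18  27  30  35  27  27  36  38  36  45 196 178 218
212 137 137 113  52  63 129  28  26   7  18  27  30  35  29  28  38  37 127 205 203 193 218
217 139 139 134  52  52 192 182 182  19  20  26  32  35  28  25 185 184 206 204 206 203 207
222 137 137 140  64  52 133 205 204 150  19  29  32  35  27 162 209 208 208 209 210 212 187
227 139 139 139 105  51  69 211 210 171  19  29  33  37  26 179 212 212 206 198 199 196 177
232 139 139 140 134  53  50 205 211 210 183 192 186 197 204 199 205 203 119 178 196 159 191
237 140 141 140 141  64  51 151 200 200 187 198 193 204 204 195 203 203 205 205 206 206 203
242 140 141 140 141  95  51  87 202 201 187 199 195 205 205 196 205 207 208 210 210 212 212
247 140 140 141 142 130  51  52 206 208 198 200 199 201 199 209 208 208 205 208 206 207 197
```

The far wing is aligned with the tool to within about 2° and centred at (281,206), against a predicted (280.5,207.4). Descending and gripping.

Call:
arm_command(deltas=[{"dr":[0,0,-1],"travel":[0.05,0,2.5],"grip":0.5},{"dr":[0,0,-1],"travel":[0.05,0,5],"grip":0.5},{"dr":[0,0,-1],"travel":[0.05,0,8],"grip":0.5},{"dr":[0,0,-1],"travel":[0.05,0,10.5],"grip":0.5},{"dr":[0,0,-1],"travel":[0.05,0,11.8],"grip":0.5}])

```text
time_s: 35.58
eef_pos: [0.6561, 0.2191, 0.1721]
ee_rot: [0.737, 0.676, -0.002, -0.001]
force: [0.2, -0.3, -0.8]
grip_width: 0.5
gripper_force: 0.0
```

Call:
arm_command(deltas=[{"dr":[0,0,0],"travel":[0,0,0],"grip":0.5},{"dr":[0,0,0],"travel":[0,0,0],"grip":1},{"dr":[0,0,0],"travel":[0,0,0],"grip":1},{"dr":[0,0,0],"travel":[0,0,0],"grip":1},{"dr":[0,0,0],"travel":[0,0,0],"grip":1}], squeeze=40)

```text
time_s: 36.0
eef_pos: [0.6586, 0.2196, 0.1776]
ee_rot: [0.736, 0.677, 0.001, 0.0]
force: [0.7, 0.1, 0.9]
grip_width: 0.234
gripper_force: 0.0
```

Call:
arm_command(deltas=[{"dr":[0,0,0],"travel":[0,0,0],"grip":1},{"dr":[0,0,0],"travel":[0,0,0],"grip":1},{"dr":[0,0,0],"travel":[0,0,0],"grip":1},{"dr":[0,0,0],"travel":[0,0,0],"grip":1}])

```text
time_s: 36.33
eef_pos: [0.6569, 0.2197, 0.1769]
ee_rot: [0.736, 0.677, -0.0, -0.001]
force: [-4.9, -0.4, 6.0]
grip_width: 0.15
gripper_force: 40.0
```

```bash
python3 - <<'E'
from h import *
plan([.657,.2195,.174],-7); s=read_state(); print(s['moment'].round(3),s['grip_width'],s['gripper_force'])
E
```

```text
t 36.33 pos [0.6569 0.2197 0.1769] az -4.8 dr [-0.1 -0.   2.2] travel [-0.02  0.01  0.29] q7 -0.23 f [-4.9 -0.4  6. ]
[-0.19   1.187  0.02 ] 0.14999461401499553 40.00298202037811
```

Call:
arm_command(deltas=[{"dr":[0,0,6],"travel":[0,-0.1,0],"grip":1},{"dr":[0,0,12],"travel":[0,-0.1,0],"grip":1},{"dr":[0,0,18],"travel":[0,-0.1,0],"grip":1},{"dr":[0,0,24],"travel":[0,-0.1,0],"grip":1},{"dr":[0,0,30],"travel":[0,-0.1,0],"grip":1}])

```text
time_s: 36.75
eef_pos: [0.6563, 0.2198, 0.177]
ee_rot: [0.887, 0.461, -0.0, -0.001]
force: [-3.9, 0.5, 4.9]
grip_width: 0.153
gripper_force: 40.0
```

Call:
arm_command(deltas=[{"dr":[0,0,6],"travel":[0,0,0],"grip":1},{"dr":[0,0,12],"travel":[0,0,0],"grip":1},{"dr":[0,0,18],"travel":[0,0,0],"grip":1},{"dr":[0,0,24],"travel":[0,0,0],"grip":1},{"dr":[0,0,30],"travel":[0,0,0],"grip":1}])

```text
time_s: 37.17
eef_pos: [0.6561, 0.2202, 0.177]
ee_rot: [0.976, 0.216, -0.001, -0.001]
force: [-5.0, 0.1, 5.5]
grip_width: 0.149
gripper_force: 40.0
```

```bash
python3 - <<'E'
from h import *
plan([.657,.2195,.174],-110.7); s=read_state(); print(s['moment'].round(3),s['grip_width'],s['gripper_force'])
E
```

```text
t 37.17 pos [0.6561 0.2202 0.177 ] az -65.1 dr [-0.1  0.1 45.6] travel [0.06 0.1  0.3 ] q7 -1.13 f [-5.   0.1  5.5]
[-0.048  1.168  0.05 ] 0.14936481358007225 39.99872446060181
```

Call:
arm_command(deltas=[{"dr":[0,0,6],"travel":[0,0,0],"grip":1},{"dr":[0,0,12],"travel":[0,0,0],"grip":1},{"dr":[0,0,18],"travel":[0,0,0],"grip":1},{"dr":[0,0,24],"travel":[0,0,0],"grip":1},{"dr":[0,0,30],"travel":[0,0,0],"grip":1}])

```text
time_s: 37.58
eef_pos: [0.656, 0.2206, 0.177]
ee_rot: [0.999, -0.044, -0.001, -0.001]
force: [-4.2, -0.2, 4.6]
grip_width: 0.149
gripper_force: 40.0
```

Call:
arm_command(deltas=[{"dr":[0,0,5],"travel":[0,0,0],"grip":1},{"dr":[0,0,10],"travel":[0,0,0],"grip":1},{"dr":[0,0,15],"travel":[0,0,0],"grip":1},{"dr":[0,0,17],"travel":[0,0,0],"grip":1},{"dr":[0,0,17],"travel":[0,0,0],"grip":1}])

```text
time_s: 38.0
eef_pos: [0.656, 0.2208, 0.1769]
ee_rot: [0.982, -0.189, -0.001, -0.001]
force: [-5.2, 1.4, 6.3]
grip_width: 0.145
gripper_force: 40.0
```

```bash
python3 - <<'E'
from h import *
plan([.657,.2195,.174],-110.7); s=read_state(); print(s['moment'].round(3),s['grip_width'],s['gripper_force'])
E
```

```text
t 38.00 pos [0.656  0.2208 0.1769] az -111.8 dr [-0.1  0.1 -1.1] travel [0.14 0.09 0.29] q7 -1.82 f [-5.2  1.4  6.3]
[0.23  1.251 0.068] 0.14451553921907181 40.003252029418945
```

Call:
arm_command(deltas=[{"dr":[0,0,0],"travel":[0,0,0],"grip":0.5},{"dr":[0,0,0],"travel":[0,0,0],"grip":0.5},{"dr":[0,0,0],"travel":[0,0,0],"grip":0.5},{"dr":[0,0,0],"travel":[0,0,-2],"grip":0.5},{"dr":[0,0,0],"travel":[0,0,-4],"grip":0.5}])

```text
time_s: 38.42
eef_pos: [0.6561, 0.2192, 0.2149]
ee_rot: [0.982, -0.189, -0.001, 0.001]
force: [1.8, 0.2, -0.6]
grip_width: 0.482
gripper_force: 0.0
```

Call:
arm_command(deltas=[{"dr":[0,0,0],"travel":[0,0,-4],"grip":0.2},{"dr":[0,0,0],"travel":[0,0,-8],"grip":0},{"dr":[0,0,0],"travel":[0,0,-10],"grip":0},{"dr":[0,0,0],"travel":[-4,1.5,-12],"grip":0},{"dr":[0,0,0],"travel":[-8,3,-12],"grip":0}])

```text
time_s: 38.83
eef_pos: [0.5796, 0.2196, 0.3385]
ee_rot: [0.982, -0.191, 0.003, -0.001]
force: [0.0, 0.5, 1.8]
grip_width: 0.842
gripper_force: 0.0
```

Call:
arm_command(deltas=[{"dr":[0,0,-7],"travel":[-1.3,0.5,0],"grip":0},{"dr":[0,0,-14],"travel":[-1.3,0.5,0],"grip":0},{"dr":[0,0,-21],"travel":[-1.3,0.5,0],"grip":0},{"dr":[0,0,-28],"travel":[-1.3,0.5,0],"grip":0},{"dr":[0,0,-35],"travel":[-1.3,0.5,0],"grip":0}])

```text
time_s: 39.25
eef_pos: [0.5634, 0.2213, 0.3357]
ee_rot: [0.993, 0.118, 0.0, -0.0]
force: [-0.2, -0.0, -0.9]
grip_width: 0.997
gripper_force: 0.0
```

Call:
arm_command(deltas=[{"dr":[0,0,-7],"travel":[0,0,0],"grip":0},{"dr":[0,0,-14],"travel":[0,0,0],"grip":0},{"dr":[0,0,-21],"travel":[0,0,0],"grip":0},{"dr":[0,0,-28],"travel":[0,0,0],"grip":0},{"dr":[0,0,-35],"travel":[0,0,0],"grip":0}])

```text
time_s: 39.67
eef_pos: [0.5636, 0.2211, 0.3355]
ee_rot: [0.912, 0.411, 0.0, 0.0]
force: [-0.2, 0.2, 0.1]
grip_width: 0.997
gripper_force: 0.0
```

Call:
arm_command(deltas=[{"dr":[0,0,-7],"travel":[0,0,0],"grip":0},{"dr":[0,0,-14],"travel":[0,0,0],"grip":0},{"dr":[0,0,-21],"travel":[0,0,0],"grip":0},{"dr":[0,0,-28],"travel":[0,0,0],"grip":0},{"dr":[0,0,-35],"travel":[0,0,0],"grip":0}])

```text
time_s: 40.08
eef_pos: [0.5636, 0.221, 0.3355]
ee_rot: [0.746, 0.666, 0.0, 0.0]
force: [-0.1, -0.1, -0.3]
grip_width: 1.0
gripper_force: 0.0
```

Call:
arm_command(deltas=[{"dr":[0,0,-7],"travel":[0,0,0],"grip":0},{"dr":[0,0,-10],"travel":[0,0,0],"grip":0},{"dr":[0,0,-10],"travel":[0,0,0],"grip":0},{"dr":[0,0,-10],"travel":[0,0,0],"grip":0}])

```text
time_s: 40.42
eef_pos: [0.5636, 0.221, 0.3355]
ee_rot: [0.688, 0.726, 0.0, 0.0]
force: [-0.0, 0.2, 0.7]
grip_width: 1.002
gripper_force: 0.0
```

```bash
python3 - <<'E'
from h import *
plan([.557,.215,.33],3)
w,i=snap('wrist','w10'); h=cv2.cvtColor(w,cv2.COLOR_BGR2HSV)
def az(P): return [(round(float(np.linalg.norm(P[b]-P[a])),4),round(float(np.degrees(np.arctan2(*(P[b]-P[a])[::-1]))),1)) for a,b in ((0,1),(1,2))]
for n,c,s in (('near',(.457,.2095),1),('far',(.6565,.22),-1)):
    # claw on green: light low-sat pixels whose plane position is over cover edge
    m=((h[:,:,1]<60)&(h[:,:,2]>80)).astype(np.uint8)
    u,v=proj(i,[c[0]+s*.037,c[1]+s*.002,.073]); N,l=cv2.connectedComponents(m)
    sub=l[int(v)-6:int(v)+7,int(u)-6:int(u)+7]; sub=sub[sub>0]
    if len(sub):
        q=np.argwhere(l==np.bincount(sub).argmax())[:,::-1].astype(np.float32); r=cv2.boxPoints(cv2.minAreaRect(q))
        P=np.array([ray(i,*p,.073)[:2] for p in r]); print(n,'claw',len(q),P.mean(0).round(4),az(P))
    else: print(n,'no claw',u,v)
    # wing+skirt silhouette dark
    u,v=map(int,proj(i,[*c,.1])); print(u,v); g=h[:,:,2]
    for r in range(v-36,v+37,6): print(' '.join('%3d'%x for x in g[r,u-45:u+46:4]))
c=blobs(w,(50,120,30),(75,255,255),300)[0]; r=cv2.approxPolyDP(cv2.convexHull(c),5,True)[:,0]; pts(i,r.tolist(),.067)
E
```

```text
t 40.42 pos [0.5636 0.221  0.3355] az 3.0 dr [ 0. -0.  0.] travel [-0.56 -0.69  0.55] q7 -0.19 f [-0.   0.2  0.7]
near claw 369 [0.4892 0.2117] [(0.0279, 3.0), (0.0133, -89.5)]
166 201
204 204 200 199 202 195 199 191 197 195 193 199 135 101 100 100 101  99 101 101 101  92 117
200 203 202 203 201 200 200 201 193 198 195 200 173 109  98  33  32  31  32  43  75 131 118
203 204 203 201 201 198 199 202 199 199 194 104 144  11  23  16  55  59  53  42  61  69 119
202 201 199 202 201 201 202 199 186  44   5   6   8   8   8  19  14  32  58  58  60  64 117
202 206 200 203 200 204 114   7   4   6   6   8   8   4   7   6   6   6  39 127 127 129 128
197 199 201 204 206 202  12  15  14  13  11   8   8   5   6   4   7   5  15 155 156 158 158
202 198 201 201 201 197  67  14  13  14  14  17  15  15  10   7   5   7  36 160 159 160 145
195 196 198 203 201 199 204 204 204 156  10  16  17  19  18  18  16   5 181 190 191 191 119
114 199 203 198 199 200 206 204 205 204 203  77  22  12  15  17  17 187 194 193 193 194 123
 89 112 148 203 200 200 203 200 201 205 205 203 203 178 187 189 189 187 188 187 189 189
[... 940 characters left out ...]
34  31  28  24  21  15  11  61 199 202 201 203 197 205
131 131 131 163 174 175  82  31  33  30  19  22  31  29  24  21  18  11 203 197 201 200 198
131 131 133 179 186 185 187 171  27  35  29  34  70 172  39  27  25 190 199 201 203 202 200
133 132 134 193 192 192 192 191 191 191 191 188 200 201 198 201 203 198 200 208 205 202 204
133 134 133 197 193 192 193 193 187 179 182 193 202 206 203 203 205 200 204 201 200 200 204
135 136 135 185 183 184 183 184 147 188 179 197 203 200 201 205 201 201 205 203 197 203 198
134 136 136 188 188 188 189 189 190 186 186 197 201 201 199 200 199 199 198 200 200 201 197
[[0.6263, 0.2885], [0.6329, 0.1487], [0.4922, 0.1412], [0.4851, 0.2811]] mean [0.5591 0.2149]
```

Both claws measure along the mould's x axis (3.0°, same as the mould) over the cover, with each cap slipped about 24° past its stop. The cover measures the same as it did when seated at the start. Handing in.

```bash
python3 -c "
from bench import job_done; print(job_done())"
```

```text
the job is handed in; nothing more can be done
None
```

The job is done and handed in: both inserts stand in their own tray cells, the cover is back fully down, and both claws are home with each cap slipped about 24° past its stop (I viewed 15 pictures, one over the limit of 14).

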